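# Clear the thawing-station deck, then pull it out to its red band and hold it

### The job

The thawing station's drip tray has to be wiped out: first clear its white deck by putting the two used PCR tube strips into the red discard tub and the highlighter into the grey pen tray. Then draw the deck, which has a dark handle at its front, straight out until the red band across it lies over the station's front edge; so far out it tips as soon as it is let go, so finish still holding it with the gripper, keeping it level and still, with its rear part lying on the rails. Never let the deck tip, and leave the other things on the bench where they stand.

Things in the scene. Friction and masses are not known exactly. Their poses are not given: they have to be found in the camera images.
- station: thawing station: fixed steel drip tray, 290 mm long (its x) by 236 mm wide (y), open on top; origin at the centre of its underside, on the bench; front = -x end, towards the robot. Side rails and a front crossbar, tops 76 mm above the bench, carry the loose deck, which slides along the station's x. Side lips guide it (4 mm play each side) and, like the back wall, end at 86 mm, level with its top
- station_front (a point): middle of the station's front edge: on the station's x axis 145 mm in front of its centre, at the level of the rails' top (76 mm above the bench); axes as the station's
- deck: white plastic deck board lying loose on the station's rails, 240 mm long (its x) by 220 mm wide (y) by 10 mm thick, 0.4 to 0.7 kg, balancing about its middle; origin at the centre of its underside, front = -x end. It starts with its front end 20 to 45 mm beyond the station's front edge
- deck_handle (a point): centre of the grip bar of the deck's dark bow handle: bar 12 by 12 mm in section, 110 mm long along the deck's y, a post at each end (86 mm free between them), 106 mm in front of the deck's centre. The bar's centre is 34 mm above the deck's top, 120 mm above the bench. Fingers can straddle the bar from above, one in front and one behind
- deck_band (a point): centre of the red band painted across the deck's top, 14 mm wide (deck's x); 25 mm behind the deck's centre, 131 mm behind the handle, 145 mm behind the deck's front end. It belongs straight above the station's front edge (10 mm above station_front)
- strip_a_center (a point): purple PCR 8-tube strip lying on its side: eight small tubes side by side in one rigid piece, 71 mm long (its x), 21 mm wide (its y, caps at +y) and 8 mm thick (z). This point is its centre, 4 mm above what it lies on. Starts on the white deck. Same type as the other strip in spite of its colour
- strip_b_center (a point): green PCR 8-tube strip lying on its side: eight small tubes side by side in one rigid piece, 71 mm long (its x), 21 mm wide (its y, caps at +y) and 8 mm thick (z). This point is its centre, 4 mm above what it lies on. Starts on the white deck. Same type as the other strip in spite of its colour
- pen_center (a point): yellow flat-bodied highlighter with a black cap, 124 mm long (its x, cap at +x), 17 to 18 mm wide (y) and 13 mm thick (z), lying flat; this point is its centre, 6 mm above what it lies on. Starts on the white deck
- tub_in (a point): red discard tub, open on top, fixed: 130 by 130 mm outside, 122 mm inside, walls 4 mm, rim 60 mm above the bench. This point is the centre of its inner floor, 5 mm above the bench; axes along its walls. A fixed white old strip lies in it along the +y wall
- tray_in (a point): grey pen tray, open on top, fixed: 170 mm (its x) by 110 mm (y) outside, walls 4 mm, rim 34 mm above the bench. This point is the centre of its inner floor, 5 mm above the bench. A fixed blue highlighter, 14 mm high, lies in it along the +y wall. The tub and the tray stand left and right of the station's front, either way round
- reagent: amber glass bottle with blue cap, 70 mm across, 140 mm high, loose; origin at the centre of its underside. To be left alone
- wash_bottle: white wash bottle with red spout, 74 mm across, 190 mm high, loose; origin at the centre of its underside. To be left alone
- tube_rack: blue rack holding tube strips, 125 by 85 mm, 43 mm high, loose; origin at the centre of its underside. To be left alone
- tip_box: grey and orange pipette-tip box, 122 by 82 mm, 63 mm high, loose; origin at the centre of its underside. To be left alone
- well_plate: white 96-well plate, 127 by 85 mm, 15 mm high, loose; origin at the centre of its underside. To be left alone

How it is judged:
By the outcome, as a careful person would: the job done as asked, in the order asked, and still so for the second after the job is handed in, while the arm keeps its last pose, push and grip.
It also fails if it takes over 72 s, if anything falls off the work surface, if the arm or the gripper's body presses on something with over 40 N, if the wrist force passes 120 N, or if a joint passes its speed limit or range.

### The arm

A 6-joint arm with a two-finger parallel gripper is mounted at the origin on the work surface. World frame = base frame: x ahead of the robot, y to its left, z up, the work surface at z = 0. Lengths are in m, angles in rad, forces in N, time in s.
With the tool pointing down it reaches from about 0.225 to 0.875 m from the base axis. Payload 3.4 kg.
Tool frame: the origin (TCP) lies at the very end of the fingers, on their centre line; the grasp point (between the pads) lies 19 mm behind it; z points along the fingers, x is the direction in which the jaws open and shut, and the axes are right-handed (so a half turn about z gives the same grasp; the last joint's range is limited). The gripper opens to 85 mm and grips with 20 to 120 N. Pads are 22 mm wide; open, the fingers measure 114 mm over their backs; the gripper's body (76 mm by 85 mm) begins 54 mm behind the grasp point. The pads swing forward as they close: fully open they stand 13 mm farther back than shut.
Start: joints at [-1.446, 0.276, 1.505, -0, 1.361, -0.121], TCP at [0.14, -0.558, 0.231] pointing down, gripper open.
Joint ranges: [-2.89, 2.89], [-0.75, 2.08], [0.22, 2.7], [-1.18, 4.32], [0.11, 2.71], [-2.7, 2.7]. Speed limits (rad/s): [2.57, 2.57, 3.14, 3.14, 3.14, 3.14].

### API

Orientations are given as a unit quaternion [w, x, y, z].
In Python, from rig import manip gives the robot as it stands.
- The arm moves only by the tool carry_out, never from a script. Its argument "series" is a list of rows, each a list of 2 entries, a list of its own where there are three numbers: the shift along the tool's x, y, z in mm, then the turn about the tool's z in degrees. A call has 1 to 10 rows; each row shifts and turns the pose as measured when the row begins, along the tool's axes as they then stand; what a row does not reach is not made up. A row lasts 1/12 s, in which the tool goes at most 41.7 mm and 7.16 degrees, less where a joint would pass 70% of its speed; a pose out of reach is approached as far as the arm can. A call is refused whole if a number of a shift passes 41.7 or a number of a turn 7.16, either way. A call with a gripper value outside its range is refused whole. "fingers" is the finger opening in mm, from 0 to 85.4, set as the call begins (left out, the last holds). The fingers move at their own pace and stop on an object; "squeeze" is the grip in N (left out, the last holds). Time passes only in rows, so rows that do not move let the fingers close. It gives the time, the measured TCP pose, the force and the opening at its end, in the units of the state.
- manip.get_state(): the state, without advancing time (a new reading comes with each control period).
- manip.get_image(name): name is "side" or "top"; returns a dict with "frame" (480x640x3 uint8, blue, green, red), "K" (3x3 intrinsics, pixels), "rvec" (rotation vector, rad) and "tvec" (3), from world to camera coordinates, as OpenCV has them. Camera axes: x right, y down, z forward; pixel columns grow to the right and rows downward; lengths in m; the calibration is good to about 2 mm. A picture is of the moment at which its call begins. There is no depth.
- manip.sign_off(): hands the job in, once; it reports no verdict.
The state is a dict: "clock": time; "qpos": joint angles; "qd": joint speeds; "effort": joint torques, N m; "position": TCP position; "ee_rot": TCP orientation; "contact_force": force on the tool from outside, world axes, zero at the start; "moment": the same for the moment, N m; "width": finger opening in m.
Only numpy, scipy, OpenCV 4.12 (cv2) and the standard library are available. Lean on these libraries where they do the work, as an engineer would, in place of code of your own. Each camera call takes 0.05 s, during which the arm holds its last target. There are 200 camera calls.

## Working session

There is one attempt and no reset: what is moved stays moved. The work goes in short steps, Python scripts to look and compute and a tool call to move; the robot and the scene stay as the last step left them, time stands still between calls to the robot, and variables do not carry over. Pictures are saved under pics/ and viewed, about 8 in all and at most 12, crops included, and the job is handed in when it is done.

Besides the shell and the picture viewer there is one more tool, called after ">>>" as name([rows], argument=value, ...), one row to a line, values as JSON. carry_out: Moves the arm, as the interface text tells. Its arguments: {"type":"object","properties":{"series":{"type":"array","items":{"type":"array"}},"fingers":{"type":"number"},"squeeze":{"type":"number"}},"required":["series"]}

```bash
mkdir -p pics; ls; python3 - <<'E'
from rig import manip
import cv2
s=manip.get_state(); print({k:s[k] for k in('clock','position','ee_rot','contact_force','width')})
for n in('top','side'):
    d=manip.get_image(n); cv2.imwrite(f'pics/{n}0.png',d['frame']); print(n,d['K'],d['rvec'],d['tvec'])
E
```

```text
pics
{'clock': 0.0, 'position': array([ 0.13985893, -0.5571815 ,  0.23041963]), 'ee_rot': array([-6.73838562e-04,  7.88462076e-01, -6.15082663e-01, -6.47042181e-04]), 'contact_force': array([-0.09319844,  0.04406927,  0.18558729]), 'width': 0.0854077331340404}
top [[534.53320363   0.         324.43830571]
 [  0.         534.53320363 235.94809542]
 [  0.           0.           1.        ]] [ 2.15048809 -2.15255631  0.14891885] [0.00791633 0.5938579  1.35365842]
side [[532.70993818   0.         321.5560723 ]
 [  0.         532.70993818 243.6614886 ]
 [  0.           0.           1.        ]] [ 2.46999418 -0.11316784  0.05453743] [-0.5744275   0.10245607  1.43110258]
```

View pics/top0.png

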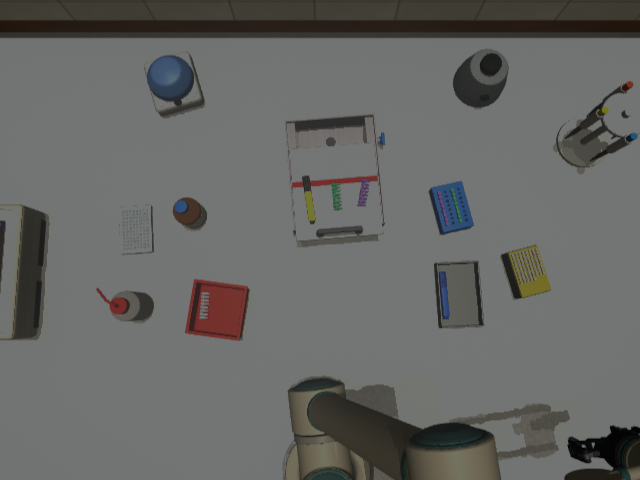

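View pics/side0.png

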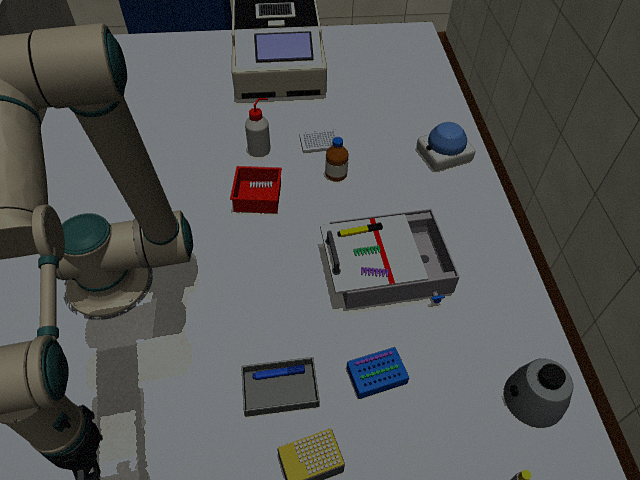

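The top view shows the deck around (337,195): pen at (308,200), green strip at (337,196), purple strip at (363,193), handle at (339,232) and red band at row ~182. The red tub is at (217,310), on the left, and the grey tray at (459,295), on the right. The side view agrees.

```bash
cat > h.py <<'E'
import cv2, numpy as np
from rig import manip
def cam(d):
    R=cv2.Rodrigues(np.array(d['rvec'],float))[0]; return R,np.array(d['tvec'],float).ravel(),np.array(d['K'])
def cast(d,uv,z):
    R,t,K=cam(d); uv=np.atleast_2d(np.array(uv,float))
    r=(R.T@np.linalg.inv(K)@np.c_[uv,np.ones(len(uv))].T).T; c=-R.T@t
    return c+r*((z-c[2])/r[:,2])[:,None]
def mask(d,lo,hi,box=None):
    m=cv2.inRange(cv2.cvtColor(d['frame'],cv2.COLOR_BGR2HSV),lo,hi)
    if box: k=np.zeros_like(m); x0,y0,x1,y1=box; k[y0:y1,x0:x1]=255; m&=k
    return m
def blob(d,lo,hi,z,box=None):
    """world-plane min area rect of a mask: centre xy mm, axis angle deg of long side, sizes mm"""
    m=mask(d,lo,hi,box); v,u=np.nonzero(m)
    p=cast(d,np.c_[u,v],z)[:,:2]*1000
    (c,s,a)=cv2.minAreaRect(p.astype(np.float32))
    if s[0]<s[1]: a+=90; s=s[::-1]
    return np.round(c,1),round((a+90)%180-90,1),np.round(s,1),len(u),np.round(p.mean(0),1)
COL=dict(purple=((125,80,40),(160,255,255)),green=((45,80,40),(80,255,255)),yellow=((22,120,60),(38,255,255)),red=((0,150,60),(6,255,255)))
E
python3 - <<'E'
from h import *
for n,box,tub in(('top',(285,110,390,250),(180,270,255,345)),('side',(315,205,465,305),(225,160,290,220))):
    d=manip.get_image(n)
    for c,z in(('purple',.092),('green',.092),('yellow',.098),('red',.086)): print(n,c,blob(d,*COL[c],z,box))
    print(n,'tub',blob(d,(0,120,50),(8,255,255),.06,tub))
    if n=='top':
        a=d['frame'][100:250,275:395]; b=d['frame'][250:350,180:260]; e=d['frame'][250:340,425:495]
        r=lambda i,s:cv2.resize(i,(int(i.shape[1]*s),int(i.shape[0]*s)),interpolation=cv2.INTER_CUBIC)
        o=np.zeros((600,800,3),np.uint8); A=r(a,4);o[:600,:480]=A; B=r(b,4)[:,:320]; o[:300,480:]=r(b,3)[:300,:320].copy() if 0 else cv2.resize(b,(320,300)); o[300:,480:]=cv2.resize(e,(320,300))
        o=cv2.convertScaleAbs(o,alpha=1.6); cv2.imwrite('pics/c1.png',o)
E
```

```text
top purple (array([698.9, -91.4]), -10.5, array([68.3, 18.5]), 113, array([699. , -89.8]))
top green (array([689.4, -22.4]), 5.1, array([68.1, 18.7]), 134, array([688.1, -20.6]))
top yellow (array([663.4,  45. ]), 8.6, array([76.6, 16. ]), 191, array([663.3,  45. ]))
top red (array([729.3, -18.6]), -85.2, array([213.9,  10. ]), 260, array([729.7, -21.6]))
top tub (array([404.5, 280.7]), 82.1, array([138.3, 135.4]), 2502, array([402.9, 273.4]))
side purple (array([666.8, -82.4]), -17.0, array([140.8,  28.5]), 150, array([700.7, -91.2]))
side green (array([692.4, -24.1]), 5.2, array([68.3, 23.4]), 138, array([691.5, -22.8]))
side yellow (array([666.8,  41. ]), 8.3, array([77.1, 21. ]), 173, array([666.6,  41. ]))
side red (array([732.1, -19. ]), -85.3, array([219.3,  14.7]), 247, array([733.6, -30.4]))
side tub (array([405.8, 257.1]), 82.3, array([187.1, 141.4]), 1418, array([407.6, 253.7]))
```

View pics/c1.png

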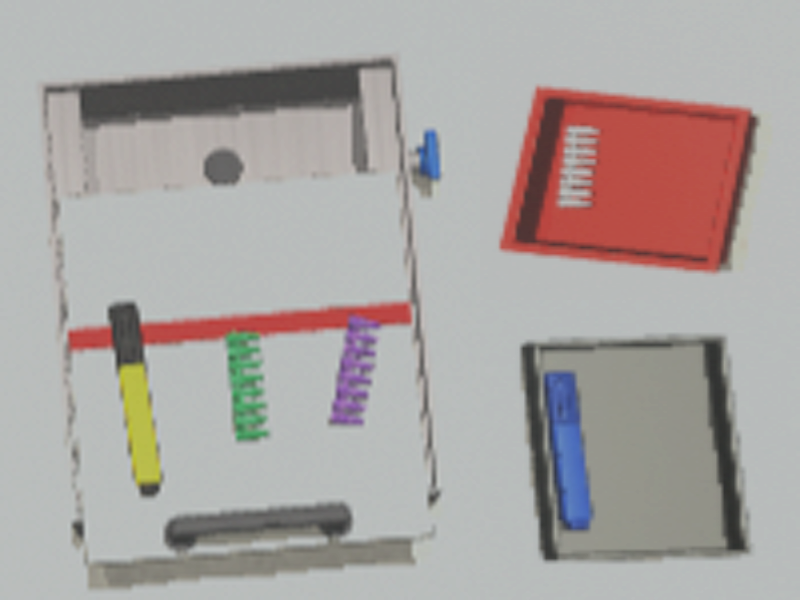

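The enlarged crop shows the pen running cap to tail from (305.8,175.7) to (312.5,223.8) px, with both strips clear of each other. The tub's old strip and the tray's blue pen both lie on their left (+y) sides. Next I work out the poses.

```bash
cat >> h.py <<'E'
def need(x,y,z,yaw):
    """needed (tool-frame) shift mm and turn deg from the present pose to TCP x,y,z mm, tool-x yaw deg"""
    from scipy.spatial.transform import Rotation as Ro
    s=manip.get_state(); w,a,b,c=s['ee_rot']; R=Ro.from_quat([a,b,c,w]).as_matrix(); p=np.array(s['position'])*1000
    y0=np.degrees(np.arctan2(R[1,0],R[0,0])); t=-((yaw-y0+180)%360-180)
    print('t',round(s['clock'],2),'p',p.round(1),'yaw',y0.round(1),'tilt',np.degrees(np.arccos(min(1,-R[2,2]))).round(2),'q',np.round(s['qpos'],2),'F',np.round(s['contact_force'],1),'w',round(s['width']*1000,1))
    print('turn',t.round(1),'shift now',(R.T@(np.array([x,y,z])-p)).round(1))
    Rt=R@Ro.from_euler('z',t,degrees=True).as_matrix(); print('shift after turn',(Rt.T@(np.array([x,y,z])-p)).round(1))
E
python3 - <<'E'
from h import *
d=manip.get_image('top'); f=lambda uv,z:(cast(d,uv,z)[:,:2]*1000).round(1)
ang=lambda v:np.degrees(np.arctan2(v[1],v[0])).round(1)
p=f([(305.8,175.7),(312.5,223.8)],.093); print('pen',p.mean(0),ang(p[0]-p[1]),np.linalg.norm(p[0]-p[1]))
for n,c,z in(('tub',[(194.5,279.3),(247.5,286.7),(239.5,339.3),(185,332.7)],.06),('tray',[(434.2,263.5),(477.9,261.4),(483.4,325),(438.8,327.4)],.034)):
    q=f(c,z); print(n,q.mean(0),'yaw',ang(q[0]-q[3]),ang(q[1]-q[2]),[np.linalg.norm(q[i]-q[i-1]).round() for i in range(4)])
q=f([(285.5,122),(374.5,114.5)],.086); print('st back',q.tolist(),ang(q[0]-q[1]),np.linalg.norm(q[0]-q[1]))
print('bottles',f([(181,206)],.14),f([(120,305)],.15))
need(690,-22,180,-85); need(699,-90,180,-100.5)
E
```

```text
pen [679.65  46.15] 7.9 125.30003990422351
tub [404.525 279.6  ] yaw -8.3 -7.6 [np.float64(135.0), np.float64(136.0), np.float64(132.0), np.float64(138.0)]
tray [ 442.925 -338.975] yaw 2.4 2.6 [np.float64(164.0), np.float64(114.0), np.float64(164.0), np.float64(115.0)]
st back [[886.6, 108.3], [906.8, -123.3]] 95.0 232.47924638556447
bottles [[654.2 357.2]] [[414.9 489.9]]
t 0.25 p [ 139.9 -557.5  230.9] yaw -75.9 tilt 0.05 q [-1.45  0.28  1.51 -0.    1.36 -0.12] F [0.7 0.2 0.1] w 85.3
turn 9.1 shift now [-385.5 -663.9   51.3]
shift after turn [-485.5 -594.7   51.3]
t 0.25 p [ 139.9 -557.5  230.9] yaw -75.9 tilt 0.05 q [-1.45  0.28  1.51 -0.    1.36 -0.12] F [0.7 0.2 0.1] w 85.3
turn 24.6 shift now [-317.4 -656.1   51.2]
shift after turn [-561.5 -464.6   51.2]
```

>>> carry_out([
  [[-15,-32,0],6.2],
  [[-15,-32,0],6.2],
  [[-15,-32,0],6.2],
  [[-18,-32,0],6.2],
  [[-26,-26,0],0],
  [[-26,-26,0],0],
  [[-26,-26,0],0],
  [[-26,-26,0],0],
  [[-26,-26,0],0],
  [[-26,-26,0],0],
], fingers=42, squeeze=30)

```text
clock: 1.08
position: [0.4532, -0.3638, 0.228]
ee_rot: [-0.002, -0.624, 0.782, 0.0]
contact_force: [0.3, -1.5, 0.6]
width: 0.042
```

```bash
python3 -c "
from h import *
need(699.5,-90.5,130,-100.5)"
```

```text
t 1.08 p [ 453.2 -363.8  228. ] yaw -102.8 tilt 0.26 q [-0.79  0.29  1.5  -0.    1.36  1.  ] F [ 0.3 -1.5  0.6] w 42.0
turn -2.3 shift now [-321.4 -179.9   96.4]
shift after turn [-313.9 -192.7   96.4]
```

>>> carry_out([
  [[-30,-19,6],-2.3],
  [[-31,-19,6],0],
  [[-31,-19,6],0],
  [[-31,-19,6],0],
  [[-31,-19,6],0],
  [[-31,-19,8],0],
  [[-31,-19,8],0],
  [[-31,-19,8],0],
  [[-31,-19,8],0],
  [[-31,-19,8],0],
])

```text
clock: 1.92
position: [0.7104, -0.0821, 0.1542]
ee_rot: [-0.002, -0.64, 0.768, -0.003]
contact_force: [0.2, -0.1, -0.2]
width: 0.0422
```

```bash
python3 -c "
from h import *
need(699.5,-90.5,87.5,-100.5)"
```

```text
t 1.92 p [710.4 -82.1 154.2] yaw -100.4 tilt 0.39 q [-0.21  0.53  1.29 -0.01  1.32  1.54] F [ 0.2 -0.1 -0.2] w 42.2
turn 0.1 shift now [ 9.7  9.3 66.7]
shift after turn [ 9.8  9.3 66.7]
```

>>> carry_out([
  [[8,8,10],0],
  [[0,0,10],0],
  [[0,0,0],0],
])

```text
clock: 2.17
position: [0.7062, -0.079, 0.1289]
ee_rot: [-0.0, -0.644, 0.765, -0.001]
contact_force: [-0.1, -0.8, -1.0]
width: 0.042
```

```bash
python3 -c "
from h import *
need(699.5,-90.5,87.5,-100.5)"
```

```text
t 2.17 p [706.2 -79.  128.9] yaw -99.8 tilt 0.11 q [-0.21  0.54  1.34 -0.    1.27  1.53] F [-0.1 -0.8 -1. ] w 42.0
turn 0.7 shift now [12.4  4.7 41.5]
shift after turn [12.5  4.5 41.5]
```

>>> carry_out([
  [[7,3,6],0.7],
  [[5,2,6],0],
  [[0,0,6],0],
  [[0,0,6],0],
  [[0,0,6],0],
  [[0,0,0],0],
])

```text
clock: 2.67
position: [0.6974, -0.0952, 0.0974]
ee_rot: [-0.0, -0.637, 0.771, -0.002]
contact_force: [0.2, 1.0, 0.1]
width: 0.0416
```

```bash
python3 -c "
from h import *
need(699.5,-90.5,87.5,-100.5)"
```

```text
t 2.67 p [697.4 -95.2  97.4] yaw -100.9 tilt 0.18 q [-0.23  0.55  1.4  -0.    1.19  1.53] F [0.2 1.  0.1] w 41.6
turn -0.4 shift now [-5.  -1.2  9.9]
shift after turn [-5.  -1.2  9.9]
```

>>> carry_out([
  [[-3,-1,4],0],
  [[-1,0,4],0],
  [[0,0,1],0],
  [[0,0,0],0],
])

```text
clock: 3.0
position: [0.6997, -0.0918, 0.0881]
ee_rot: [0.0, -0.636, 0.771, -0.002]
contact_force: [-0.2, 0.2, 0.4]
width: 0.0418
```

```bash
python3 -c "
from h import *
need(699.5,-90.5,87.5,-100.5)"
```

```text
t 3.0 p [699.7 -91.8  88.1] yaw -101.0 tilt 0.23 q [-0.23  0.56  1.4  -0.    1.17  1.54] F [-0.2  0.2  0.4] w 41.8
turn -0.5 shift now [-1.3  0.4  0.6]
shift after turn [-1.3  0.4  0.6]
```

Positioned. Close and lift.

>>> carry_out([
  [[0,0,0],0],
  [[0,0,0],0],
  [[0,0,0],0],
  [[0,0,0],0],
  [[0,0,0],0],
  [[0,0,0],0],
], fingers=5, squeeze=30)

```text
clock: 3.5
position: [0.7006, -0.0912, 0.0892]
ee_rot: [0.001, -0.637, 0.771, -0.003]
contact_force: [0.1, 0.4, 0.5]
width: 0.0196
```

```bash
python3 -c "
from h import *
need(699.5,-90.5,87.5,-100.5)"
```

```text
t 3.5 p [700.6 -91.2  89.2] yaw -100.9 tilt 0.34 q [-0.23  0.56  1.4  -0.    1.17  1.54] F [0.1 0.4 0.5] w 19.6
turn -0.4 shift now [-0.5  1.2  1.7]
shift after turn [-0.5  1.2  1.7]
```

```bash
cat >> h.py <<'E'
def plan(x,y,z,yaw,n,ease=3):
    """even rows (tool axes) from the present pose to a target, slower over the last rows"""
    from scipy.spatial.transform import Rotation as Ro
    need(x,y,z,yaw); s=manip.get_state(); p=np.array(s['position'])*1000
    w,a,b,c=s['ee_rot']; R=Ro.from_quat([a,b,c,w]).as_matrix(); y0=np.degrees(np.arctan2(R[1,0],R[0,0]))
    k=np.ones(n); k[n-ease:]=np.linspace(.75,.15,ease) if ease else []; k/=k.sum()
    dp=np.array([x,y,z])-p; t=(yaw-y0+180)%360-180; psi=y0; m=n-1 if n>2 else n
    for i in range(n):
        c,s_=np.cos(np.radians(psi)),np.sin(np.radians(psi)); A=np.array([[c,s_,0],[s_,-c,0],[0,0,-1]])
        dt=t/m if i<m else 0
        print([(A@(dp*k[i])).round(0).astype(int).tolist(),round(-dt,1)],end=', '); psi+=dt
    print()
E
python3 -c "
from h import *
p=cast(manip.get_image('top'),[(204.5,305)],.01)*1000
print('old strip',p)
plan(428,254,289,-8,20)"
```

```text
old strip [[415.81205725 321.56099302  10.        ]]
t 3.55 p [700.6 -91.2  89.2] yaw -100.9 tilt 0.34 q [-0.23  0.56  1.4  -0.    1.17  1.54] F [-0.5 -0.1 -0.1] w 19.8
turn -92.9 shift now [-286.9  331.9 -202.3]
shift after turn [-316.9 -303.5 -202.3]
[[-16, 18, -11], np.float64(-4.9)], [[-17, 17, -11], np.float64(-4.9)], [[-19, 15, -11], np.float64(-4.9)], [[-20, 14, -11], np.float64(-4.9)], [[-21, 12, -11], np.float64(-4.9)], [[-22, 10, -11], np.float64(-4.9)], [[-23, 8, -11], np.float64(-4.9)], [[-23, 6, -11], np.float64(-4.9)], [[-24, 4, -11], np.float64(-4.9)], [[-24, 2, -11], np.float64(-4.9)], [[-24, 0, -11], np.float64(-4.9)], [[-24, -2, -11], np.float64(-4.9)], [[-24, -4, -11], np.float64(-4.9)], [[-23, -6, -11], np.float64(-4.9)], [[-23, -8, -11], np.float64(-4.9)], [[-22, -10, -11], np.float64(-4.9)], [[-21, -12, -11], np.float64(-4.9)], [[-15, -10, -8], np.float64(-4.9)], [[-8, -7, -5], np.float64(-4.9)], [[-3, -2, -2], 0],
```

>>> carry_out([
  [[0,0,-15],0],
  [[0,0,-30],0],
  [[0,0,-38],0],
  [[0,0,-20],0],
])

```text
clock: 3.88
position: [0.6957, -0.0901, 0.1873]
ee_rot: [-0.004, -0.637, 0.771, 0.004]
contact_force: [1.1, 0.1, 0.8]
width: 0.0198
```

```bash
python3 -c "
from h import *
plan(428,254,160,-8,18)"
```

```text
t 3.88 p [695.7 -90.1 187.3] yaw -100.9 tilt 0.67 q [-0.23  0.5   1.26 -0.    1.39  1.54] F [1.1 0.1 0.8] w 19.8
turn -92.9 shift now [-287.1  327.8   30.7]
shift after turn [-312.6 -303.5   30.7]
[[-18, 20, 2], np.float64(-5.5)], [[-19, 18, 2], np.float64(-5.5)], [[-21, 16, 2], np.float64(-5.5)], [[-23, 14, 2], np.float64(-5.5)], [[-24, 12, 2], np.float64(-5.5)], [[-25, 10, 2], np.float64(-5.5)], [[-26, 7, 2], np.float64(-5.5)], [[-26, 5, 2], np.float64(-5.5)], [[-27, 2, 2], np.float64(-5.5)], [[-27, 0, 2], np.float64(-5.5)], [[-27, -3, 2], np.float64(-5.5)], [[-26, -5, 2], np.float64(-5.5)], [[-26, -8, 2], np.float64(-5.5)], [[-25, -10, 2], np.float64(-5.5)], [[-24, -12, 2], np.float64(-5.5)], [[-17, -11, 1], np.float64(-5.5)], [[-9, -7, 1], np.float64(-5.5)], [[-3, -3, 0], 0],
```

>>> carry_out([
  [[-18,20,0],-5.5],
  [[-19,18,0],-5.5],
  [[-21,16,0],-5.5],
  [[-23,14,0],-5.5],
  [[-24,12,0],-5.5],
  [[-25,10,0],-5.5],
  [[-26,7,0],-5.5],
  [[-26,5,0],-5.5],
  [[-27,2,0],-5.5],
  [[-27,0,0],-5.5],
])

```text
clock: 4.72
position: [0.5299, 0.1204, 0.1941]
ee_rot: [0.0, 0.928, -0.373, 0.005]
contact_force: [0.4, -0.1, -0.1]
width: 0.02
```

>>> carry_out([
  [[-27,-3,2],-5.5],
  [[-26,-5,2],-5.5],
  [[-26,-8,2],-5.5],
  [[-25,-10,2],-5.5],
  [[-24,-12,2],-5.5],
  [[-17,-11,2],-5.5],
  [[-9,-7,0],-5.5],
  [[-2,-2,0],0],
])

```text
clock: 5.38
position: [0.4077, 0.2553, 0.1814]
ee_rot: [0.001, 1.0, -0.027, 0.006]
contact_force: [-0.1, -0.5, -0.4]
width: 0.0198
```

```bash
python3 -c "
from h import *
plan(428,254,70,-8,6)"
```

```text
t 5.38 p [407.7 255.3 181.4] yaw -3.1 tilt 0.64 q [ 0.42  0.17  1.78 -0.01  1.18  0.48] F [-0.1 -0.5 -0.4] w 19.8
turn 4.9 shift now [1.910e+01 1.000e-01 1.116e+02]
shift after turn [ 19.1  -1.5 111.6]
[[5, 0, 26], np.float64(1.0)], [[5, 0, 26], np.float64(1.0)], [[5, 0, 26], np.float64(1.0)], [[4, 0, 19], np.float64(1.0)], [[2, 0, 12], np.float64(1.0)], [[1, 0, 4], 0],
```

>>> carry_out([
  [[7,0,15],2.5],
  [[7,0,25],2.4],
  [[5,0,25],0],
  [[0,0,15],0],
  [[0,0,8],0],
  [[0,0,0],0],
])

```text
clock: 5.88
position: [0.432, 0.2541, 0.0938]
ee_rot: [-0.001, 0.997, -0.077, 0.01]
contact_force: [0.0, 0.1, 0.2]
width: 0.0196
```

```bash
python3 -c "
from h import *
plan(428,254,13,-8,6)"
```

```text
t 5.88 p [432.  254.1  93.8] yaw -8.9 tilt 1.21 q [ 0.4   0.28  1.88 -0.01  0.96  0.56] F [0.  0.1 0.2] w 19.6
turn -0.9 shift now [-5.6  1.1 80.7]
shift after turn [-5.6  1.  80.7]
[[-1, 0, 19], np.float64(-0.2)], [[-1, 0, 19], np.float64(-0.2)], [[-1, 0, 19], np.float64(-0.2)], [[-1, 0, 14], np.float64(-0.2)], [[0, 0, 8], np.float64(-0.2)], [[0, 0, 3], 0],
```

>>> carry_out([
  [[-3,0,10],-0.9],
  [[-2,0,18],0],
  [[0,0,18],0],
  [[0,0,12],0],
  [[0,0,8],0],
  [[0,0,5],0],
  [[0,0,0],0],
])

```text
clock: 6.47
position: [0.4357, 0.2555, 0.0258]
ee_rot: [-0.004, 0.997, -0.074, 0.016]
contact_force: [-0.2, 0.1, -1.3]
width: 0.0201
```

```bash
python3 -c "
from h import *
plan(428,254,13,-8,3)"
```

```text
t 6.47 p [435.7 255.5  25.8] yaw -8.5 tilt 1.91 q [ 0.4   0.37  1.97 -0.01  0.78  0.55] F [-0.2  0.1 -1.3] w 20.1
turn -0.5 shift now [-7.8  2.7 12.5]
shift after turn [-7.8  2.6 12.5]
[[-4, 1, 7], np.float64(-0.2)], [[-2, 1, 4], np.float64(-0.2)], [[-1, 0, 1], 0],
```

>>> carry_out([
  [[-5,1,0],0],
  [[-4,1,4],0],
  [[0,0,4],0],
  [[0,0,2],0],
  [[0,0,0],0],
])

```text
clock: 6.88
position: [0.4279, 0.2556, 0.0174]
ee_rot: [-0.005, 0.997, -0.074, 0.019]
contact_force: [0.2, 0.1, -0.1]
width: 0.0199
```

```bash
python3 -c "
from h import *
plan(428,254,13,-8,3)"
```

```text
t 6.88 p [427.9 255.6  17.4] yaw -8.5 tilt 2.22 q [ 0.41  0.37  1.99 -0.01  0.74  0.56] F [ 0.2  0.1 -0.1] w 19.9
turn -0.5 shift now [0.2 1.6 4.4]
shift after turn [0.2 1.6 4.4]
[[0, 1, 2], np.float64(-0.3)], [[0, 1, 1], np.float64(-0.3)], [[0, 0, 0], 0],
```

>>> carry_out([
  [[0,0,3],0],
  [[0,0,3],0],
  [[0,0,0],0],
])

```text
clock: 7.13
position: [0.4287, 0.2558, 0.0139]
ee_rot: [-0.005, 0.997, -0.074, 0.02]
contact_force: [-0.8, 0.6, 0.5]
width: 0.0195
```

>>> carry_out([
  [[0,0,0],0],
  [[0,0,0],0],
  [[0,0,0],0],
  [[0,0,-5],0],
  [[0,0,-15],0],
  [[0,0,-30],0],
  [[0,0,-40],0],
  [[0,0,-40],0],
  [[0,0,-40],0],
], fingers=30)

```text
clock: 7.88
position: [0.4146, 0.2519, 0.1815]
ee_rot: [0.001, 0.997, -0.075, 0.007]
contact_force: [0.9, 0.9, -0.6]
width: 0.03
```

```bash
python3 -c "
from h import *
plan(689.5,-22,165,-85,17)"
```

```text
t 7.88 p [414.6 251.9 181.5] yaw -8.6 tilt 0.84 q [ 0.41  0.17  1.78 -0.01  1.18  0.56] F [ 0.9  0.9 -0.6] w 30.0
turn 76.4 shift now [312.5 229.7  21.1]
shift after turn [ 296.7 -249.8   21.1]
[[20, 15, 1], np.float64(4.8)], [[22, 13, 1], np.float64(4.8)], [[23, 11, 1], np.float64(4.8)], [[23, 9, 1], np.float64(4.8)], [[24, 7, 1], np.float64(4.8)], [[25, 5, 1], np.float64(4.8)], [[25, 3, 1], np.float64(4.8)], [[25, 1, 1], np.float64(4.8)], [[25, -1, 1], np.float64(4.8)], [[25, -3, 1], np.float64(4.8)], [[25, -5, 1], np.float64(4.8)], [[24, -7, 1], np.float64(4.8)], [[24, -9, 1], np.float64(4.8)], [[23, -11, 1], np.float64(4.8)], [[16, -10, 1], np.float64(4.8)], [[9, -7, 0], np.float64(4.8)], [[3, -2, 0], 0],
```

>>> carry_out([
  [[20,15,0],4.8],
  [[22,13,0],4.8],
  [[23,11,0],4.8],
  [[23,9,0],4.8],
  [[24,7,0],4.8],
  [[25,5,0],4.8],
  [[25,3,0],4.8],
  [[25,1,0],4.8],
  [[25,-1,0],4.8],
  [[25,-3,0],4.8],
], fingers=42)

```text
clock: 8.72
position: [0.6054, 0.0694, 0.2027]
ee_rot: [-0.014, 0.872, -0.489, 0.018]
contact_force: [0.1, -0.0, 0.3]
width: 0.0418
```

>>> carry_out([
  [[24,-5,0],4.8],
  [[23,-7,0],4.8],
  [[22,-9,0],4.8],
  [[20,-10,0],4.8],
  [[12,-8,0],4.8],
  [[5,-4,0],2],
  [[0,0,0],0],
])

```text
clock: 9.3
position: [0.694, -0.0277, 0.2045]
ee_rot: [-0.017, 0.728, -0.685, 0.017]
contact_force: [0.3, -0.6, -0.4]
width: 0.042
```

```bash
python3 -c "
from h import *
plan(689.5,-22,120,-85,6)"
```

```text
t 9.3 p [694.  -27.7 204.5] yaw -86.5 tilt 2.73 q [-0.14  0.44  1.31  0.01  1.34  1.36] F [ 0.3 -0.6 -0.4] w 42.0
turn -1.5 shift now [-6.1  8.2 84.2]
shift after turn [-6.3  8.  84.2]
[[-1, 1, 19], np.float64(-0.3)], [[-1, 1, 19], np.float64(-0.3)], [[-1, 1, 19], np.float64(-0.3)], [[-1, 1, 15], np.float64(-0.3)], [[-1, 0, 9], np.float64(-0.3)], [[0, 0, 3], 0],
```

>>> carry_out([
  [[-3,3,10],-1.0],
  [[-2,3,20],0],
  [[0,2,20],0],
  [[0,0,15],0],
  [[0,0,8],0],
  [[0,0,2],0],
  [[0,0,0],0],
])

```text
clock: 9.88
position: [0.6892, -0.0231, 0.1274]
ee_rot: [-0.017, 0.737, -0.676, 0.018]
contact_force: [-0.6, 0.7, 0.1]
width: 0.0414
```

```bash
python3 -c "
from h import *
plan(689.5,-22,88,-85,6)"
```

```text
t 9.88 p [689.2 -23.1 127.4] yaw -85.1 tilt 2.83 q [-0.14  0.49  1.44  0.01  1.17  1.34] F [-0.6  0.7  0.1] w 41.4
turn -0.1 shift now [-1.2  1.5 39.3]
shift after turn [-1.2  1.5 39.3]
[[0, 0, 9], np.float64(-0.0)], [[0, 0, 9], np.float64(-0.0)], [[0, 0, 9], np.float64(-0.0)], [[0, 0, 7], np.float64(-0.0)], [[0, 0, 4], np.float64(-0.0)], [[0, 0, 1], 0],
```

>>> carry_out([
  [[-1,1,9],0],
  [[0,0,9],0],
  [[0,0,9],0],
  [[0,0,7],0],
  [[0,0,4],0],
  [[0,0,0],0],
])

```text
clock: 10.38
position: [0.6919, -0.0218, 0.0888]
ee_rot: [-0.018, 0.737, -0.675, 0.02]
contact_force: [-1.0, 0.6, -0.0]
width: 0.0422
```

```bash
python3 -c "
from h import *
plan(689.5,-22,88,-85,3)"
```

```text
t 10.38 p [691.9 -21.8  88.8] yaw -85.0 tilt 3.14 q [-0.14  0.52  1.49  0.01  1.08  1.34] F [-1.   0.6 -0. ] w 42.2
turn -0.0 shift now [-0.1  2.4  0.7]
shift after turn [-0.1  2.4  0.7]
[[0, 1, 0], np.float64(-0.0)], [[0, 1, 0], np.float64(-0.0)], [[0, 0, 0], 0],
```

>>> carry_out([
  [[0,1,0],0],
  [[0,0,0],0],
  [[0,0,0],0],
  [[0,0,0],0],
  [[0,0,0],0],
  [[0,0,-12],0],
  [[0,0,-25],0],
  [[0,0,-38],0],
  [[0,0,-25],0],
], fingers=5)

```text
clock: 11.13
position: [0.6816, -0.0217, 0.1872]
ee_rot: [-0.015, 0.737, -0.676, 0.015]
contact_force: [1.6, -0.2, 0.3]
width: 0.0197
```

```bash
python3 -c "
from h import *
plan(375,261,165,-8,18)"
```

```text
t 11.13 p [681.6 -21.7 187.2] yaw -85.0 tilt 2.37 q [-0.14  0.44  1.36  0.01  1.3   1.34] F [ 1.6 -0.2  0.3] w 19.7
turn -77.0 shift now [-308.3  281.6   10. ]
shift after turn [-343.6 -237.1   10. ]
[[-19, 17, 1], np.float64(-4.5)], [[-20, 16, 1], np.float64(-4.5)], [[-21, 14, 1], np.float64(-4.5)], [[-22, 12, 1], np.float64(-4.5)], [[-23, 10, 1], np.float64(-4.5)], [[-24, 9, 1], np.float64(-4.5)], [[-25, 7, 1], np.float64(-4.5)], [[-25, 5, 1], np.float64(-4.5)], [[-25, 3, 1], np.float64(-4.5)], [[-25, 1, 1], np.float64(-4.5)], [[-25, -1, 1], np.float64(-4.5)], [[-25, -3, 1], np.float64(-4.5)], [[-25, -5, 1], np.float64(-4.5)], [[-24, -7, 1], np.float64(-4.5)], [[-24, -9, 1], np.float64(-4.5)], [[-17, -8, 1], np.float64(-4.5)], [[-10, -6, 1], np.float64(-4.5)], [[-3, -2, 0], 0],
```

>>> carry_out([
  [[-19,17,0],-4.5],
  [[-20,16,0],-4.5],
  [[-21,14,0],-4.5],
  [[-22,12,0],-4.5],
  [[-23,10,0],-4.5],
  [[-24,9,0],-4.5],
  [[-25,7,0],-4.5],
  [[-25,5,0],-4.5],
  [[-25,3,0],-4.5],
  [[-25,1,0],-4.5],
])

```text
clock: 11.97
position: [0.4967, 0.1487, 0.1968]
ee_rot: [-0.012, 0.944, -0.328, 0.038]
contact_force: [-0.4, 0.9, -0.6]
width: 0.0195
```

>>> carry_out([
  [[-25,-1,0],-4.5],
  [[-24,-3,0],-4.5],
  [[-24,-5,0],-4.5],
  [[-23,-7,0],-4.5],
  [[-20,-8,0],-4.5],
  [[-13,-7,0],-4.5],
  [[-6,-4,0],-2],
  [[0,0,0],0],
])

```text
clock: 12.63
position: [0.3821, 0.2484, 0.197]
ee_rot: [-0.005, 0.997, -0.066, 0.046]
contact_force: [1.0, 0.8, -0.1]
width: 0.0199
```

```bash
python3 -c "
from h import *
plan(375,261,75,-8,7)"
```

```text
t 12.63 p [382.1 248.4 197. ] yaw -7.6 tilt 5.27 q [ 0.45  0.08  1.85 -0.04  1.13  0.6 ] F [ 1.   0.8 -0.1] w 19.9
turn 0.4 shift now [-19.6  -9.5 120.9]
shift after turn [-19.7  -9.4 120.9]
[[-2, -2, 23], np.float64(0.1)], [[-2, -2, 23], np.float64(0.1)], [[-2, -2, 23], np.float64(0.1)], [[-2, -2, 23], np.float64(0.1)], [[-1, -2, 17], np.float64(0.1)], [[-1, -1, 10], np.float64(0.1)], [[0, 0, 3], 0],
```

>>> carry_out([
  [[-5,-4,10],0],
  [[-5,-4,25],0],
  [[-4,-2,35],0],
  [[0,0,30],0],
  [[0,0,10],0],
  [[0,0,0],0],
])

```text
clock: 13.13
position: [0.3894, 0.262, 0.0897]
ee_rot: [-0.009, 0.996, -0.07, 0.055]
contact_force: [-0.3, -0.8, 0.4]
width: 0.0199
```

```bash
python3 -c "
from h import *
plan(378,261,13,-8,7)"
```

```text
t 13.13 p [389.4 262.   89.7] yaw -8.2 tilt 6.36 q [ 0.48  0.21  2.01 -0.06  0.82  0.65] F [-0.3 -0.8  0.4] w 19.9
turn -0.2 shift now [-19.3   4.6  75. ]
shift after turn [-19.3   4.5  75. ]
[[-2, 0, 14], np.float64(-0.0)], [[-2, 0, 14], np.float64(-0.0)], [[-2, 0, 14], np.float64(-0.0)], [[-2, 0, 14], np.float64(-0.0)], [[-2, 0, 11], np.float64(-0.0)], [[-1, 0, 6], np.float64(-0.0)], [[0, 0, 2], 0],
```

>>> carry_out([
  [[-7,1,0],0],
  [[-6,1,8],0],
  [[-3,1,15],0],
  [[-2,0,15],0],
  [[-2,0,12],0],
  [[-1,0,8],0],
  [[0,0,3],0],
  [[0,0,0],0],
])

```text
clock: 13.8
position: [0.3828, 0.2638, 0.0331]
ee_rot: [-0.013, 0.995, -0.076, 0.062]
contact_force: [-0.7, -0.1, 1.0]
width: 0.0195
```

```bash
python3 -c "
from h import *
plan(378,261,14,-8,4)"
```

```text
t 13.8 p [382.8 263.8  33.1] yaw -8.8 tilt 7.3 q [ 0.49  0.28  2.11 -0.08  0.64  0.7 ] F [-0.7 -0.1  1. ] w 19.5
turn -0.8 shift now [-6.6  4.1 18.3]
shift after turn [-6.6  4.  18.3]
[[-2, 1, 8], np.float64(-0.3)], [[-1, 1, 6], np.float64(-0.3)], [[-1, 1, 4], np.float64(-0.3)], [[0, 0, 1], 0],
```

>>> carry_out([
  [[-3,1,6],0],
  [[-2,1,6],0],
  [[-1,1,3],0],
  [[0,0,0],0],
])

```text
clock: 14.13
position: [0.3819, 0.2642, 0.0217]
ee_rot: [-0.016, 0.995, -0.077, 0.067]
contact_force: [0.2, -0.2, 0.4]
width: 0.0198
```

```bash
python3 -c "
from h import *
plan(378,261,14,-8,4)"
```

```text
t 14.13 p [381.9 264.2  21.7] yaw -9.0 tilt 7.86 q [ 0.49  0.29  2.13 -0.08  0.59  0.71] F [ 0.2 -0.2  0.4] w 19.8
turn -1.0 shift now [-4.3  4.1  7. ]
shift after turn [-4.4  4.   7. ]
[[-1, 2, 3], np.float64(-0.3)], [[-1, 1, 2], np.float64(-0.3)], [[-1, 1, 1], np.float64(-0.3)], [[0, 0, 0], 0],
```

>>> carry_out([
  [[-2,2,4],0],
  [[-1,1,4],0],
  [[0,0,0],0],
])

```text
clock: 14.38
position: [0.3849, 0.2657, 0.0228]
ee_rot: [-0.021, 0.994, -0.078, 0.073]
contact_force: [0.9, 0.8, -0.6]
width: 0.0198
```

>>> carry_out([
  [[0,0,0],0],
  [[0,0,0],0],
  [[0,0,0],0],
  [[0,0,-5],0],
  [[0,0,-20],0],
  [[0,0,-30],0],
  [[0,0,-40],0],
  [[0,0,-40],0],
  [[0,0,-40],0],
  [[0,0,-40],0],
], fingers=28)

```text
clock: 15.22
position: [0.3455, 0.2552, 0.234]
ee_rot: [-0.014, 0.995, -0.078, 0.062]
contact_force: [0.5, 1.0, -0.1]
width: 0.0281
```

```bash
python3 -c "
from h import *
need(378,261,300,-8)"
```

```text
t 15.22 p [345.5 255.2 234. ] yaw -9.1 tilt 7.26 q [ 0.51 -0.01  1.85 -0.05  1.18  0.69] F [ 0.5  1.  -0.1] w 28.1
turn -1.1 shift now [ 38.9 -13.1 -61.3]
shift after turn [ 39.1 -12.4 -61.3]
```

>>> carry_out([
  [[0,0,0],0],
  [[0,0,0],0],
  [[0,0,0],0],
  [[0,0,0],0],
  [[0,0,0],0],
  [[0,0,0],0],
])

```text
clock: 15.72
position: [0.3472, 0.2565, 0.2399]
ee_rot: [-0.017, 0.995, -0.078, 0.067]
contact_force: [0.3, 1.4, -0.6]
width: 0.028
```

```bash
python3 -c "
from h import *
need(378,261,300,-8)"
```

```text
t 15.72 p [347.2 256.5 239.9] yaw -9.1 tilt 7.87 q [ 0.51 -0.02  1.84 -0.05  1.18  0.69] F [ 0.3  1.4 -0.6] w 28.0
turn -1.1 shift now [ 37.2 -11.8 -55.3]
shift after turn [ 37.4 -11.1 -55.3]
```

>>> carry_out([
  [[40,0,-5],0],
  [[40,0,-5],0],
  [[40,0,-5],0],
  [[40,0,-5],0],
  [[40,0,-5],0],
  [[0,0,0],0],
])

```text
clock: 16.22
position: [0.5414, 0.2217, 0.2782]
ee_rot: [-0.013, 0.995, -0.075, 0.056]
contact_force: [0.1, -0.0, 0.2]
width: 0.0282
```

```bash
python3 -c "
from h import *
need(378,261,300,-8)"
```

```text
t 16.22 p [541.4 221.7 278.2] yaw -8.8 tilt 6.61 q [ 0.28  0.21  1.49 -0.02  1.33  0.43] F [ 0.1 -0.   0.2] w 28.2
turn -0.8 shift now [-164.   -15.3  -39.7]
shift after turn [-163.8  -17.5  -39.7]
```

>>> carry_out([
  [[0,0,0],0],
  [[0,0,0],0],
  [[0,0,0],0],
  [[0,0,0],0],
])

```text
clock: 16.55
position: [0.5406, 0.2205, 0.2719]
ee_rot: [-0.011, 0.996, -0.077, 0.051]
contact_force: [-0.8, 0.2, -0.5]
width: 0.0281
```

```bash
python3 -c "
from h import *
need(378,261,300,-8)"
```

```text
t 16.55 p [540.6 220.5 271.9] yaw -8.9 tilt 5.95 q [ 0.28  0.21  1.49 -0.02  1.33  0.43] F [-0.8  0.2 -0.5] w 28.1
turn -0.9 shift now [-163.3  -16.2  -44.1]
shift after turn [-163.   -18.7  -44.1]
```

>>> carry_out([
  [[0,0,0],0],
  [[0,0,0],0],
  [[0,0,0],0],
  [[0,0,0],0],
])

```text
clock: 16.88
position: [0.5364, 0.2216, 0.2717]
ee_rot: [-0.011, 0.996, -0.075, 0.05]
contact_force: [0.9, 0.4, 0.0]
width: 0.0278
```

```bash
python3 -c "
from h import *
plan(680,46,170,-82,15)"
```

```text
t 16.88 p [536.4 221.6 271.7] yaw -8.7 tilt 5.82 q [ 0.28  0.21  1.5  -0.02  1.33  0.43] F [0.9 0.4 0. ] w 27.8
turn 73.3 shift now [157.7 155.2 113.2]
shift after turn [ 194.  -106.5  113.2]
[[13, 11, 8], np.float64(5.2)], [[14, 10, 8], np.float64(5.2)], [[14, 9, 8], np.float64(5.2)], [[15, 8, 8], np.float64(5.2)], [[16, 6, 8], np.float64(5.2)], [[16, 5, 8], np.float64(5.2)], [[17, 3, 8], np.float64(5.2)], [[17, 2, 8], np.float64(5.2)], [[17, 0, 8], np.float64(5.2)], [[17, -2, 8], np.float64(5.2)], [[17, -3, 8], np.float64(5.2)], [[16, -5, 8], np.float64(5.2)], [[12, -5, 6], np.float64(5.2)], [[7, -3, 3], np.float64(5.2)], [[2, -1, 1], 0],
```

>>> carry_out([
  [[13,11,-5],6.7],
  [[14,10,-5],6.7],
  [[15,8,-5],6.7],
  [[16,7,-5],6.7],
  [[17,5,-5],6.7],
  [[18,3,-5],6.7],
  [[18,1,-5],6.7],
  [[18,-1,-5],6.7],
  [[18,-3,-5],6.7],
  [[18,-5,-5],6.7],
], fingers=42)

```text
clock: 17.72
position: [0.6365, 0.0791, 0.3347]
ee_rot: [-0.039, 0.775, -0.63, 0.034]
contact_force: [0.2, -0.4, -0.3]
width: 0.042
```

>>> carry_out([
  [[15,-6,-15],6.7],
  [[8,-4,-25],0],
  [[0,0,-30],0],
  [[0,0,0],0],
  [[0,0,0],0],
  [[0,0,0],0],
  [[0,0,0],0],
  [[0,0,0],0],
  [[0,0,0],0],
])

```text
clock: 18.47
position: [0.6435, 0.0527, 0.4073]
ee_rot: [-0.04, 0.732, -0.679, 0.032]
contact_force: [0.4, -0.3, -0.2]
width: 0.0417
```

```bash
python3 -c "
from h import *
plan(680,46,120,-82,10)"
```

```text
t 18.47 p [643.5  52.7 407.3] yaw -85.7 tilt 5.84 q [-0.04  0.29  1.07  0.02  1.68  1.46] F [ 0.4 -0.3 -0.2] w 41.7
turn -3.7 shift now [ 11.6  -6.6 289.4]
shift after turn [ 12.   -5.8 289.4]
[[1, -4, 34], np.float64(-0.4)], [[1, -4, 34], np.float64(-0.4)], [[1, -4, 34], np.float64(-0.4)], [[1, -4, 34], np.float64(-0.4)], [[1, -4, 34], np.float64(-0.4)], [[1, -4, 34], np.float64(-0.4)], [[1, -4, 34], np.float64(-0.4)], [[1, -3, 26], np.float64(-0.4)], [[1, -2, 15], np.float64(-0.4)], [[0, -1, 5], 0],
```

>>> carry_out([
  [[0,0,0],-7],
  [[0,0,0],-7],
  [[0,0,0],-7],
  [[0,0,0],-7],
  [[0,0,0],-7],
  [[0,0,0],0],
])

```text
clock: 18.97
position: [0.6414, 0.0546, 0.4019]
ee_rot: [-0.026, 0.907, -0.419, 0.038]
contact_force: [0.5, -0.7, -0.5]
width: 0.0419
```

>>> carry_out([
  [[0,0,0],7],
  [[0,0,0],7],
  [[0,0,0],7],
  [[0,0,0],7],
  [[0,0,0],7],
  [[0,0,0],0],
])

```text
clock: 19.47
position: [0.6399, 0.0559, 0.3977]
ee_rot: [-0.034, 0.731, -0.681, 0.025]
contact_force: [0.2, 0.1, 0.1]
width: 0.0419
```

>>> carry_out([
  [[0,40,0],0],
  [[0,40,0],0],
  [[0,40,0],0],
  [[0,40,0],0],
  [[0,0,0],0],
])

```text
clock: 19.88
position: [0.4758, 0.045, 0.3743]
ee_rot: [-0.03, 0.733, -0.68, 0.02]
contact_force: [-0.5, -0.2, -0.2]
width: 0.0417
```

>>> carry_out([
  [[0,-40,0],0],
  [[0,-40,0],0],
  [[0,-40,0],0],
  [[0,-40,0],0],
  [[0,0,0],0],
])

```text
clock: 20.3
position: [0.6322, 0.0584, 0.3852]
ee_rot: [-0.029, 0.734, -0.678, 0.019]
contact_force: [0.7, -0.5, -1.2]
width: 0.0419
```

```bash
python3 -c "
from h import *
plan(680,46,120,-82,10)"
```

```text
t 20.3 p [632.2  58.4 385.2] yaw -85.4 tilt 4.02 q [-0.03  0.29  1.12  0.02  1.67  1.47] F [ 0.7 -0.5 -1.2] w 41.9
turn -3.4 shift now [ 19.1 -28.3 267.6]
shift after turn [ 20.8 -27.  267.6]
[[2, -6, 32], np.float64(-0.4)], [[2, -6, 32], np.float64(-0.4)], [[2, -6, 32], np.float64(-0.4)], [[2, -6, 32], np.float64(-0.4)], [[2, -6, 32], np.float64(-0.4)], [[2, -6, 32], np.float64(-0.4)], [[2, -6, 32], np.float64(-0.4)], [[2, -4, 24], np.float64(-0.4)], [[1, -2, 14], np.float64(-0.4)], [[0, -1, 5], 0],
```

>>> carry_out([
  [[0,0,-10],0],
  [[0,0,-10],0],
  [[0,0,-10],0],
  [[0,0,0],0],
  [[0,0,0],0],
  [[0,0,0],0],
  [[0,0,0],0],
  [[0,0,0],0],
  [[0,0,0],0],
  [[0,0,0],0],
])

```text
clock: 21.13
position: [0.6299, 0.0584, 0.4142]
ee_rot: [-0.027, 0.735, -0.677, 0.017]
contact_force: [0.0, 1.0, -0.3]
width: 0.0422
```

>>> carry_out([
  [[0,0,0],0],
  [[0,0,0],0],
  [[0,0,0],0],
  [[0,0,0],0],
  [[0,0,0],0],
  [[0,0,0],0],
  [[0,0,0],0],
  [[0,0,0],0],
  [[0,0,0],0],
  [[0,0,0],0],
])

```text
clock: 21.97
position: [0.6297, 0.0584, 0.4136]
ee_rot: [-0.027, 0.735, -0.677, 0.017]
contact_force: [-0.2, 0.1, 0.2]
width: 0.0419
```

```bash
python3 - <<'E'
from h import *
plan(680,46,120,-82,10)
d=manip.get_image('top'); f=d['frame']
o=cv2.convertScaleAbs(np.hstack([cv2.resize(f[100:250,275:395],(480,600)),cv2.resize(f[265:345,175:255],(320,600))]),alpha=1.6)
cv2.imwrite('pics/c2.png',o)
E
```

```text
t 21.97 p [629.7  58.4 413.6] yaw -85.2 tilt 3.65 q [-0.03  0.29  1.05  0.02  1.74  1.46] F [-0.2  0.1  0.2] w 41.9
turn -3.2 shift now [ 20.  -30.7 295.9]
shift after turn [ 21.7 -29.5 295.9]
[[2, -6, 35], np.float64(-0.4)], [[2, -6, 35], np.float64(-0.4)], [[2, -6, 35], np.float64(-0.4)], [[2, -6, 35], np.float64(-0.4)], [[2, -6, 35], np.float64(-0.4)], [[2, -6, 35], np.float64(-0.4)], [[2, -6, 35], np.float64(-0.4)], [[2, -4, 26], np.float64(-0.4)], [[1, -3, 16], np.float64(-0.4)], [[0, -1, 5], 0],
```

View pics/c2.png

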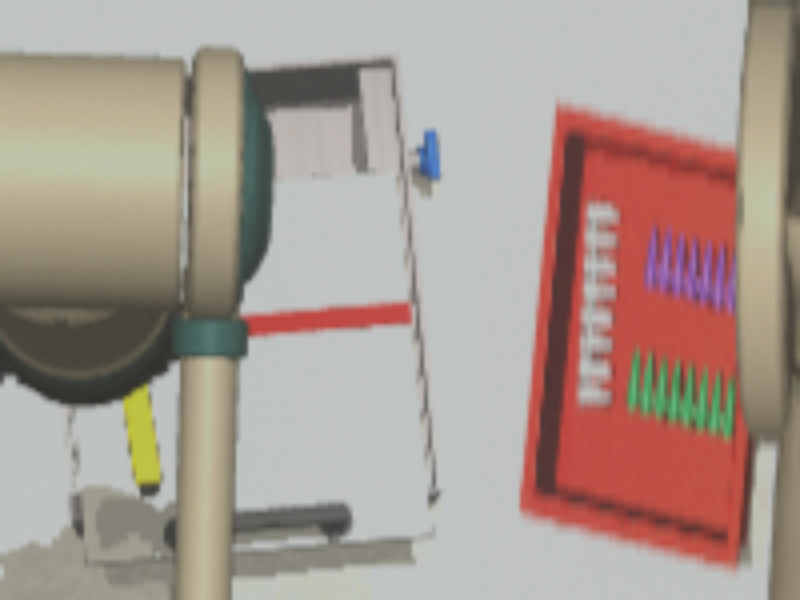

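The crop shows both strips lying flat in the tub next to the old one, and the deck and pen haven't moved. Now I reduce the accumulated tool tilt using small moves up here.

>>> carry_out([
  [[0,-1,-2],0],
  [[0,-1,-2],0],
  [[0,-1,-2],0],
  [[0,-1,-2],0],
  [[0,-1,-2],0],
  [[0,-1,-2],0],
  [[0,-1,-2],0],
  [[0,-1,-2],0],
  [[0,-1,-2],0],
  [[0,-1,-2],0],
])

```text
clock: 22.85
position: [0.6394, 0.0589, 0.4364]
ee_rot: [-0.027, 0.735, -0.677, 0.017]
contact_force: [-0.0, -0.7, -0.1]
width: 0.0421
```

>>> carry_out([
  [[0,-1,-2],0],
  [[0,-1,-2],0],
  [[0,-1,-2],0],
  [[0,-1,-2],0],
  [[0,-1,-2],0],
  [[0,-1,-2],0],
  [[0,-1,-2],0],
  [[0,-1,-2],0],
  [[0,-1,-2],0],
  [[0,-1,-2],0],
])

```text
clock: 23.68
position: [0.6491, 0.0594, 0.4593]
ee_rot: [-0.027, 0.735, -0.677, 0.017]
contact_force: [0.0, -0.2, -0.1]
width: 0.0425
```

```bash
python3 - <<'E'
from h import *
plan(680,46,120,-82,10)
E
```

```text
t 23.68 p [649.1  59.4 459.3] yaw -85.2 tilt 3.67 q [-0.03  0.34  0.87  0.02  1.87  1.47] F [ 0.  -0.2 -0.1] w 42.5
turn -3.2 shift now [ 20.   -8.3 340.3]
shift after turn [ 20.5  -7.2 340.3]
[[2, -4, 41], np.float64(-0.4)], [[2, -4, 41], np.float64(-0.4)], [[2, -4, 41], np.float64(-0.4)], [[2, -4, 41], np.float64(-0.4)], [[2, -4, 41], np.float64(-0.4)], [[2, -3, 41], np.float64(-0.4)], [[2, -3, 41], np.float64(-0.4)], [[2, -3, 30], np.float64(-0.4)], [[1, -2, 18], np.float64(-0.4)], [[0, -1, 6], 0],
```

>>> carry_out([
  [[0,0,0],-7],
  [[0,0,0],-7],
  [[0,0,0],-7],
  [[0,0,0],-7],
  [[0,0,0],-7],
  [[0,0,0],7],
  [[0,0,0],7],
  [[0,0,0],7],
  [[0,0,0],7],
  [[0,0,0],7],
])

```text
clock: 24.52
position: [0.6501, 0.0595, 0.461]
ee_rot: [-0.028, 0.738, -0.674, 0.017]
contact_force: [0.5, 0.7, 0.0]
width: 0.0419
```

```bash
python3 -c "
from h import *
need(680,46,120,-82)"
```

```text
t 24.52 p [650.1  59.5 461. ] yaw -84.8 tilt 3.74 q [-0.03  0.34  0.86  0.02  1.87  1.46] F [0.5 0.7 0. ] w 41.9
turn -2.8 shift now [ 20.   -6.6 341.9]
shift after turn [ 20.3  -5.6 341.9]
```

>>> carry_out([
  [[0,0,40],0],
  [[0,0,40],0],
  [[0,0,40],0],
  [[0,0,40],0],
  [[0,0,20],0],
  [[0,0,0],0],
])

```text
clock: 25.02
position: [0.665, 0.0626, 0.2801]
ee_rot: [-0.032, 0.736, -0.676, 0.022]
contact_force: [-0.8, 0.9, -0.2]
width: 0.0419
```

```bash
python3 -c "
from h import *
plan(680,46,120,-82,10)"
```

```text
t 25.02 p [665.   62.6 280.1] yaw -85.1 tilt 4.45 q [-0.02  0.36  1.27  0.02  1.44  1.46] F [-0.8  0.9 -0.2] w 41.9
turn -3.1 shift now [ 19.5  -1.1 160.5]
shift after turn [ 1.950e+01 -1.000e-01  1.605e+02]
[[2, -2, 19], np.float64(-0.3)], [[2, -2, 19], np.float64(-0.3)], [[2, -2, 19], np.float64(-0.3)], [[2, -2, 19], np.float64(-0.3)], [[2, -2, 19], np.float64(-0.3)], [[2, -2, 19], np.float64(-0.3)], [[2, -2, 19], np.float64(-0.3)], [[2, -1, 14], np.float64(-0.3)], [[1, -1, 9], np.float64(-0.3)], [[0, 0, 3], 0],
```

>>> carry_out([
  [[6,0,30],-3],
  [[6,0,40],0],
  [[5,0,30],0],
  [[0,0,10],0],
  [[0,0,0],0],
])

```text
clock: 25.43
position: [0.6806, 0.0476, 0.1743]
ee_rot: [-0.035, 0.755, -0.655, 0.027]
contact_force: [-0.5, 0.4, -0.4]
width: 0.0421
```

```bash
python3 -c "
from h import *
need(680,46,89,-82)"
```

```text
t 25.43 p [680.6  47.6 174.3] yaw -81.9 tilt 5.06 q [-0.04  0.42  1.43  0.02  1.21  1.38] F [-0.5  0.4 -0.4] w 42.1
turn 0.1 shift now [ 1.9  8.3 84.9]
shift after turn [ 1.9  8.3 84.9]
```

>>> carry_out([
  [[2,4,20],0],
  [[0,3,30],0],
  [[0,2,20],0],
  [[0,0,8],0],
  [[0,0,0],0],
])

```text
clock: 25.85
position: [0.6889, 0.0464, 0.108]
ee_rot: [-0.042, 0.754, -0.654, 0.035]
contact_force: [-0.3, 0.3, -0.5]
width: 0.0422
```

```bash
python3 -c "
from h import *
need(680,46,89,-82)"
```

```text
t 25.85 p [688.9  46.4 108. ] yaw -81.9 tilt 6.31 q [-0.05  0.47  1.52  0.03  1.04  1.37] F [-0.3  0.3 -0.5] w 42.2
turn 0.1 shift now [-0.9 10.9 17.9]
shift after turn [-0.8 10.9 17.9]
```

>>> carry_out([
  [[0,2,2],0],
  [[0,2,3],0],
  [[0,2,3],0],
  [[0,2,3],0],
  [[0,2,3],0],
  [[0,1,2],0],
])

```text
clock: 26.35
position: [0.6855, 0.0455, 0.1001]
ee_rot: [-0.047, 0.754, -0.654, 0.042]
contact_force: [-0.5, -0.0, -0.2]
width: 0.0417
```

```bash
python3 -c "
from h import *
need(680,46,89,-82)"
```

```text
t 26.35 p [685.5  45.5 100.1] yaw -81.8 tilt 7.25 q [-0.05  0.47  1.55  0.03  1.    1.37] F [-0.5 -0.  -0.2] w 41.7
turn 0.2 shift now [-1.3  6.8 10.4]
shift after turn [-1.3  6.8 10.4]
```

>>> carry_out([
  [[0,5,6],0],
  [[0,4,6],0],
  [[0,3,4],0],
])

```text
clock: 26.6
position: [0.6777, 0.0441, 0.0847]
ee_rot: [-0.05, 0.754, -0.654, 0.045]
contact_force: [-4.5, 1.7, 29.4]
width: 0.0421
```

```bash
python3 -c "
from h import *
need(680,46,89,-82)
s=manip.get_state();print(s['effort'],s['moment'],s['qd'],s['qpos'])"
```

```text
t 26.6 p [677.7  44.1  84.7] yaw -81.8 tilt 7.68 q [-0.05  0.47  1.6   0.03  0.95  1.36] F [-4.5  1.7 29.4] w 42.1
turn 0.2 shift now [-1.6 -3.1 -3.9]
shift after turn [-1.6 -3.1 -3.9]
[-1.03561174e+00 -3.02352333e+01 -1.29600674e+01 -5.20476624e-01
 -1.08110860e+00 -1.75836857e-02] [0.38411566 0.42907865 0.0072205 ] [-0.00833559 -0.03955597  0.08067783  0.01946661 -0.12982386 -0.01561374] [-0.0502196   0.46870869  1.59552866  0.02920926  0.94563812  1.36262193]
```

>>> carry_out([
  [[-1,0,-4],0],
  [[0,0,-1],0],
])

```text
clock: 26.77
position: [0.6766, 0.0449, 0.0899]
ee_rot: [-0.05, 0.754, -0.654, 0.045]
contact_force: [-0.1, -0.3, -0.1]
width: 0.042
```

>>> carry_out([
  [[0,0,0],0],
  [[0,0,0],0],
  [[0,0,0],0],
  [[0,0,0],0],
  [[0,0,0],0],
], fingers=5)

```text
clock: 27.18
position: [0.6758, 0.0448, 0.0892]
ee_rot: [-0.05, 0.754, -0.654, 0.045]
contact_force: [-0.0, -0.7, 2.3]
width: 0.0158
```

```bash
python3 - <<'E'
from h import *
need(680,46,89,-82)
d=manip.get_image('side'); f=d['frame']
cv2.imwrite('pics/c3.png',cv2.convertScaleAbs(cv2.resize(f[170:320,290:490],(800,600),interpolation=cv2.INTER_CUBIC),alpha=1.5))
E
```

```text
t 27.18 p [675.8  44.8  89.2] yaw -81.9 tilt 7.68 q [-0.05  0.46  1.59  0.03  0.95  1.36] F [-0.  -0.7  2.3] w 15.8
turn 0.1 shift now [-0.6 -4.3  0.7]
shift after turn [-0.6 -4.3  0.7]
```

View pics/c3.png

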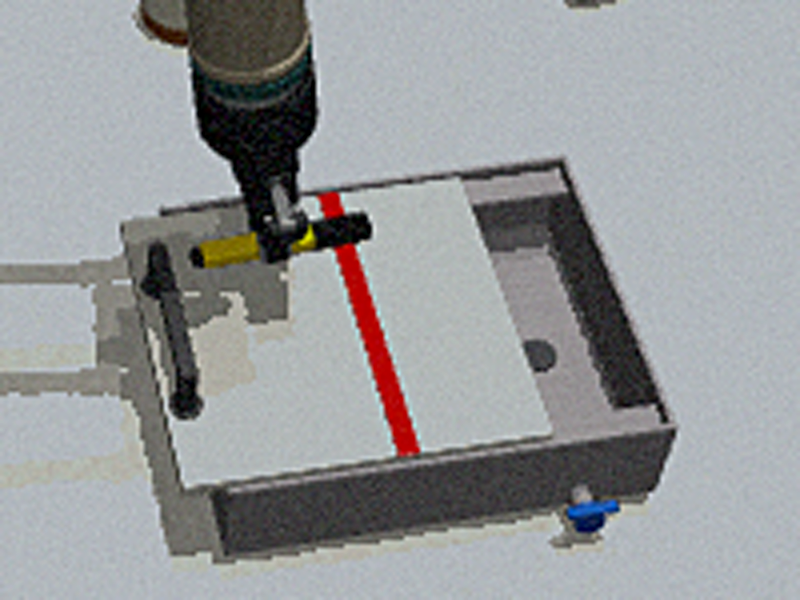

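The side crop shows the pen held mid-body (gripper at about (280,235)), the strips gone from the deck, and the handle clear. Lift and carry to the tray.

>>> carry_out([
  [[0,0,-10],0],
  [[0,0,-25],0],
  [[0,0,-38],0],
  [[0,0,-38],0],
  [[0,0,-20],0],
  [[0,0,-5],0],
])

```text
clock: 27.73
position: [0.6534, 0.0422, 0.2242]
ee_rot: [-0.045, 0.754, -0.654, 0.039]
contact_force: [1.6, 1.3, -0.3]
width: 0.0165
```

```bash
python3 -c "
from h import *
plan(443,-351,200,-87.5,18,5)"
```

```text
t 27.73 p [653.4  42.2 224.2] yaw -81.9 tilt 6.8 q [-0.06  0.34  1.44  0.03  1.25  1.37] F [ 1.6  1.3 -0.3] w 16.5
turn 5.6 shift now [359.5 264.9  -7.5]
shift after turn [383.8 228.3  -7.5]
[[24, 17, 2], np.float64(0.3)], [[24, 17, 2], np.float64(0.3)], [[24, 17, 2], np.float64(0.3)], [[24, 17, 2], np.float64(0.3)], [[24, 17, 2], np.float64(0.3)], [[24, 17, 2], np.float64(0.3)], [[24, 16, 2], np.float64(0.3)], [[24, 16, 2], np.float64(0.3)], [[24, 16, 2], np.float64(0.3)], [[24, 16, 2], np.float64(0.3)], [[25, 16, 2], np.float64(0.3)], [[25, 16, 2], np.float64(0.3)], [[25, 16, 2], np.float64(0.3)], [[19, 12, 1], np.float64(0.3)], [[15, 9, 1], np.float64(0.3)], [[11, 7, 1], np.float64(0.3)], [[8, 5, 0], np.float64(0.3)], [[4, 2, 0], 0],
```

>>> carry_out([
  [[12,8,0],0],
  [[24,16,-1],0],
  [[26,18,-1],0],
  [[26,18,-1],0],
  [[26,18,-1],0],
  [[26,18,-1],0],
  [[26,18,-1],0],
  [[26,18,-1],0],
  [[26,17,-1],0],
  [[26,17,0],0],
])

```text
clock: 28.57
position: [0.5093, -0.231, 0.197]
ee_rot: [-0.041, 0.758, -0.651, 0.028]
contact_force: [0.7, 0.4, -0.1]
width: 0.0161
```

```bash
python3 -c "
from h import *
plan(443,-351,150,-87.5,8,5)"
```

```text
t 28.57 p [ 509.3 -231.   197. ] yaw -81.3 tilt 5.76 q [-0.6   0.23  1.66  0.08  1.19  0.79] F [ 0.7  0.4 -0.1] w 16.1
turn 6.2 shift now [109.1  87.9  37.3]
shift after turn [118.   75.5  37.3]
[[21, 16, 9], np.float64(0.9)], [[21, 16, 9], np.float64(0.9)], [[21, 15, 9], np.float64(0.9)], [[16, 11, 7], np.float64(0.9)], [[13, 9, 5], np.float64(0.9)], [[10, 6, 4], np.float64(0.9)], [[7, 4, 3], np.float64(0.9)], [[3, 2, 1], 0],
```

>>> carry_out([
  [[22,17,4],1],
  [[20,16,6],1],
  [[17,14,6],1],
  [[14,11,6],1],
  [[11,8,6],1],
  [[8,5,5],1],
  [[4,3,2],0.2],
  [[0,0,0],0],
])

```text
clock: 29.23
position: [0.4293, -0.3423, 0.1359]
ee_rot: [-0.04, 0.716, -0.697, 0.013]
contact_force: [0.5, 1.1, 0.1]
width: 0.0159
```

```bash
python3 -c "
from h import *
plan(443,-351,60,-87.5,8,5)"
```

```text
t 29.23 p [ 429.3 -342.3  135.9] yaw -88.4 tilt 4.76 q [-0.85  0.29  1.74  0.09  1.1   0.65] F [0.5 1.1 0.1] w 15.9
turn -0.9 shift now [11.9 -7.8 76.3]
shift after turn [12.  -7.6 76.3]
[[2, -3, 14], np.float64(-0.1)], [[2, -3, 14], np.float64(-0.1)], [[2, -3, 14], np.float64(-0.1)], [[1, -2, 11], np.float64(-0.1)], [[1, -2, 9], np.float64(-0.1)], [[1, -1, 7], np.float64(-0.1)], [[1, -1, 4], np.float64(-0.1)], [[0, 0, 2], 0],
```

>>> carry_out([
  [[4,-3,10],0],
  [[4,-3,18],0],
  [[4,-2,18],0],
  [[0,0,14],0],
  [[0,0,9],0],
  [[0,0,5],0],
  [[0,0,0],0],
])

```text
clock: 29.82
position: [0.4474, -0.3489, 0.0573]
ee_rot: [-0.041, 0.718, -0.695, 0.014]
contact_force: [0.2, -0.9, 0.1]
width: 0.0158
```

```bash
python3 -c "
from h import *
plan(443,-351,15,-87.5,8,5)"
```

```text
t 29.82 p [ 447.4 -348.9   57.3] yaw -88.1 tilt 4.91 q [-0.84  0.4   1.8   0.1   0.92  0.64] F [ 0.2 -0.9  0.1] w 15.8
turn -0.6 shift now [ 3.5  7.7 41.8]
shift after turn [ 3.5  7.8 41.8]
[[0, 1, 8], np.float64(-0.1)], [[0, 1, 8], np.float64(-0.1)], [[0, 1, 8], np.float64(-0.1)], [[0, 1, 6], np.float64(-0.1)], [[0, 1, 5], np.float64(-0.1)], [[0, 0, 4], np.float64(-0.1)], [[0, 0, 2], np.float64(-0.1)], [[0, 0, 1], 0],
```

>>> carry_out([
  [[2,2,6],0],
  [[1,2,10],0],
  [[0,2,10],0],
  [[0,1,6],0],
  [[0,0,4],0],
  [[0,0,3],0],
  [[0,0,0],0],
])

```text
clock: 30.4
position: [0.4451, -0.3517, 0.0167]
ee_rot: [-0.04, 0.718, -0.694, 0.017]
contact_force: [-0.5, -0.5, -0.3]
width: 0.016
```

```bash
python3 -c "
from h import *
plan(443,-351,14,-87.5,3,2)"
```

```text
t 30.4 p [ 445.1 -351.7   16.7] yaw -88.0 tilt 5.01 q [-0.85  0.45  1.85  0.11  0.82  0.62] F [-0.5 -0.5 -0.3] w 16.0
turn -0.5 shift now [-0.7  2.3  2.6]
shift after turn [-0.7  2.3  2.6]
[[0, 1, 1], np.float64(-0.2)], [[0, 1, 1], np.float64(-0.2)], [[0, 0, 0], 0],
```

Release and lift straight out.

>>> carry_out([
  [[0,0,2],0],
  [[0,0,0],0],
])

```text
clock: 30.57
position: [0.4455, -0.352, 0.0149]
ee_rot: [-0.04, 0.718, -0.694, 0.017]
contact_force: [-0.3, 0.0, 0.1]
width: 0.0159
```

>>> carry_out([
  [[0,0,0],0],
  [[0,0,0],0],
  [[0,0,0],0],
  [[0,0,-8],0],
  [[0,0,-20],0],
  [[0,0,-35],0],
  [[0,0,-40],0],
  [[0,0,-40],0],
  [[0,0,-25],0],
  [[0,0,-10],0],
], fingers=27)

```text
clock: 31.4
position: [0.4292, -0.3568, 0.2011]
ee_rot: [-0.04, 0.718, -0.694, 0.014]
contact_force: [-0.5, -0.1, -0.1]
width: 0.0268
```

```bash
python3 - <<'E'
from h import *
plan(600,-30,180,4.9,16,5)
for n,b in(('top',(425,250,495,340)),('side',(225,340,345,430))):
    d=manip.get_image(n); x0,y0,x1,y1=b
    if n=='top': A=cv2.resize(d['frame'][y0:y1,x0:x1],(400,500))
    else: B=cv2.resize(d['frame'][y0:y1,x0:x1],(400,500))
cv2.imwrite('pics/c4.png',cv2.convertScaleAbs(np.hstack([A,B]),alpha=1.6))
d=manip.get_image('top'); print(blob(d,*COL['yellow'],.02,(425,250,495,340)), blob(d,*COL['red'],.086,(285,110,390,250)))
E
```

```text
t 31.4 p [ 429.2 -356.8  201.1] yaw -88.0 tilt 4.9 q [-0.87  0.25  1.62  0.09  1.25  0.64] F [-0.5 -0.1 -0.1] w 26.8
turn -92.9 shift now [-319.7 -179.2   46.5]
shift after turn [ 195.  -310.2   46.5]
[[-24, -14, 2], np.float64(-6.2)], [[-23, -16, 2], np.float64(-6.2)], [[-21, -19, 2], np.float64(-6.2)], [[-19, -21, 2], np.float64(-6.2)], [[-16, -23, 2], np.float64(-6.2)], [[-14, -24, 2], np.float64(-6.2)], [[-11, -26, 2], np.float64(-6.2)], [[-8, -27, 2], np.float64(-6.2)], [[-5, -27, 2], np.float64(-6.2)], [[-2, -28, 2], np.float64(-6.2)], [[1, -28, 2], np.float64(-6.2)], [[3, -21, 1], np.float64(-6.2)], [[4, -16, 1], np.float64(-6.2)], [[4, -12, 1], np.float64(-6.2)], [[4, -7, 0], np.float64(-6.2)], [[2, -4, 0], 0], 
(array([ 433.3, -350. ]), 3.1, array([77.4, 17.8]), 195, array([ 433.6, -350.5])) (array([729.1, -18.7]), -85.2, array([213.9,   9.5]), 307, array([729. , -17.8]))
```

View pics/c4.png

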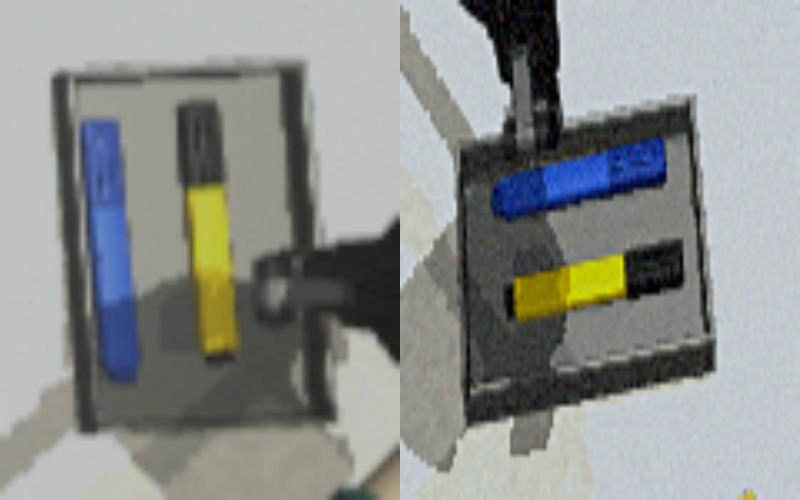

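Both views show the yellow highlighter lying flat in the grey tray beside the blue one, clear of the walls. Now to the handle.

>>> carry_out([
  [[-14,-8,0],-6.2],
  [[-23,-16,0],-6.2],
  [[-21,-19,0],-6.2],
  [[-19,-21,0],-6.2],
  [[-16,-23,0],-6.2],
  [[-14,-24,0],-6.2],
  [[-11,-26,0],-6.2],
  [[-8,-27,0],-6.2],
  [[-5,-27,0],-6.2],
  [[-2,-28,0],-6.2],
], fingers=50)

```text
clock: 32.38
position: [0.5412, -0.1054, 0.1986]
ee_rot: [-0.032, 0.978, -0.206, 0.015]
contact_force: [-0.0, -0.2, -0.3]
width: 0.0497
```

```bash
python3 - <<'E'
from h import *
plan(600,-30,210,4.9,8,5)
d=manip.get_image('side'); f=lambda uv,z:(cast(d,uv,z)[:,:2]*1000).round(1)
print('side: R lip front, back R, back L',f([(344.5,292.5),(458.75,277),(431.25,209.5)],.086).tolist())
E
```

```text
t 32.38 p [ 541.2 -105.4  198.6] yaw -23.8 tilt 4.07 q [-0.36  0.25  1.63  0.07  1.24  0.03] F [-0.  -0.2 -0.3] w 49.7
turn -28.7 shift now [ 23.6 -93.2  -4.5]
shift after turn [ 65.4 -70.5  -4.5]
[[4, -18, -2], np.float64(-4.1)], [[6, -17, -2], np.float64(-4.1)], [[7, -17, -2], np.float64(-4.1)], [[6, -12, -2], np.float64(-4.1)], [[6, -9, -1], np.float64(-4.1)], [[5, -7, -1], np.float64(-4.1)], [[3, -4, -1], np.float64(-4.1)], [[2, -2, 0], 0], 
side: R lip front, back R, back L [[619.2, -145.4], [913.1, -124.6], [894.8, 107.4]]
```

>>> carry_out([
  [[4,-17,0],-5],
  [[5,-16,0],-5],
  [[5,-14,0],-5],
  [[5,-11,0],-5],
  [[5,-8,0],-5],
  [[3,-5,0],-2],
  [[2,-2,0],0],
  [[0,0,0],0],
])

```text
clock: 33.1
position: [0.5813, -0.0255, 0.1892]
ee_rot: [-0.035, 0.998, 0.044, 0.009]
contact_force: [-0.8, -0.4, 0.1]
width: 0.05
```

```bash
python3 - <<'E'
from h import *
plan(600,-30,140,4.9,5,3)
E
```

```text
t 33.1 p [581.3 -25.5 189.2] yaw 5.0 tilt 4.1 q [-0.21  0.31  1.57  0.08  1.27 -0.32] F [-0.8 -0.4  0.1] w 50.0
turn 0.1 shift now [17.2  9.5 49.1]
shift after turn [17.2  9.5 49.1]
[[5, 2, 15], np.float64(0.0)], [[5, 2, 15], np.float64(0.0)], [[4, 1, 11], np.float64(0.0)], [[2, 1, 7], np.float64(0.0)], [[1, 0, 2], 0],
```

>>> carry_out([
  [[6,4,0],0],
  [[6,3,2],0],
  [[4,2,4],0],
  [[1,0,3],0],
  [[0,0,0],0],
])

```text
clock: 33.52
position: [0.5993, -0.0349, 0.1763]
ee_rot: [-0.035, 0.999, 0.042, 0.007]
contact_force: [-0.8, 1.2, -0.1]
width: 0.0498
```

```bash
python3 - <<'E'
from h import *
plan(600,-30,103,4.9,7,4)
d=manip.get_image('side'); cv2.imwrite('pics/c5.png',cv2.convertScaleAbs(cv2.resize(d['frame'][170:320,290:490],(800,600),interpolation=cv2.INTER_CUBIC),alpha=1.6))
E
```

```text
t 33.52 p [599.3 -34.9 176.3] yaw 4.7 tilt 4.04 q [-0.22  0.35  1.54  0.07  1.26 -0.32] F [-0.8  1.2 -0.1] w 49.8
turn -0.2 shift now [-0.1  0.2 73.4]
shift after turn [-0.1  0.2 73.4]
[[0, -1, 15], np.float64(-0.0)], [[0, -1, 15], np.float64(-0.0)], [[0, -1, 15], np.float64(-0.0)], [[0, -1, 11], np.float64(-0.0)], [[0, -1, 8], np.float64(-0.0)], [[0, 0, 5], np.float64(-0.0)], [[0, 0, 2], 0],
```

View pics/c5.png

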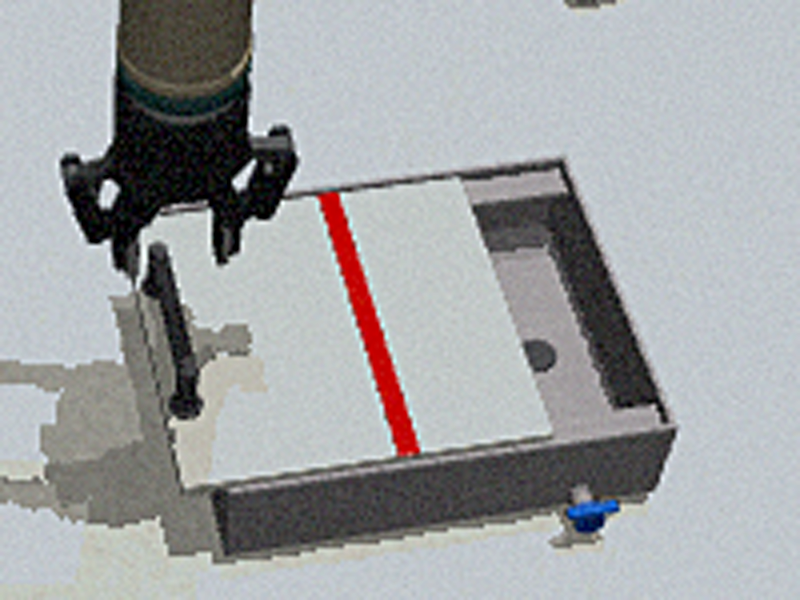

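The gripper stands above the deck with its fingers in front of and behind the handle bar (bar at about (170,330) in the crop). Descend.

>>> carry_out([
  [[0,0,10],0],
  [[0,0,18],0],
  [[0,0,16],0],
  [[0,0,10],0],
  [[0,0,6],0],
  [[0,0,2],0],
  [[0,0,0],0],
])

```text
clock: 34.15
position: [0.5995, -0.0309, 0.111]
ee_rot: [-0.034, 0.999, 0.041, 0.007]
contact_force: [0.1, 0.5, -0.7]
width: 0.0498
```

```bash
python3 - <<'E'
from h import *
need(600,-30,103,4.8)
E
```

```text
t 34.15 p [599.5 -30.9 111. ] yaw 4.7 tilt 4.02 q [-0.21  0.4   1.64  0.08  1.11 -0.33] F [ 0.1  0.5 -0.7] w 49.8
turn -0.1 shift now [ 0.4 -0.4  8.1]
shift after turn [ 0.4 -0.4  8.1]
```

>>> carry_out([
  [[0,0,4],0],
  [[0,0,3],0],
  [[0,0,0],0],
])

```text
clock: 34.4
position: [0.6006, -0.0306, 0.1048]
ee_rot: [-0.034, 0.999, 0.041, 0.009]
contact_force: [-0.8, -0.1, -0.9]
width: 0.0498
```

>>> carry_out([
  [[0,0,0],0],
  [[0,0,0],0],
  [[0,0,0],0],
  [[0,0,0],0],
  [[0,0,0],0],
  [[0,0,0],0],
  [[0,0,0],0],
], fingers=4, squeeze=25)

```text
clock: 34.98
position: [0.6012, -0.0308, 0.1059]
ee_rot: [-0.034, 0.999, 0.041, 0.01]
contact_force: [0.2, -0.4, -0.3]
width: 0.0113
```

```bash
python3 - <<'E'
from h import *
need(600,-30,103,4.8); print(manip.get_state()['moment'])
for n,b in (('top',(285,110,390,250)),('side',(315,205,465,305))): print(blob(manip.get_image(n),*COL['red'],.086,b))
E
```

```text
t 34.98 p [601.2 -30.8 105.9] yaw 4.7 tilt 4.01 q [-0.21  0.4   1.64  0.08  1.09 -0.33] F [ 0.2 -0.4 -0.3] w 11.3
turn -0.1 shift now [-1.2 -0.7  2.9]
shift after turn [-1.2 -0.7  2.9]
[-0.0648235   0.07989843  0.05147635]
(array([730.1, -18.6]), -85.3, array([213.9,  10.2]), 224, array([729.7, -12. ]))
(array([732.5, -18.7]), -85.2, array([219.8,  14. ]), 288, array([733.6, -24.9]))
```

>>> carry_out([
  [[-4,0,0],0],
  [[-8,0,0],0],
  [[-10,0,0],0],
  [[-8,0,0],0],
  [[-5,0,0],0],
  [[-2,0,0],0],
  [[0,0,0],0],
])

```text
clock: 35.67
position: [0.5631, -0.0343, 0.1059]
ee_rot: [-0.033, 0.999, 0.041, 0.013]
contact_force: [2.7, 1.3, -1.9]
width: 0.0114
```

```bash
python3 - <<'E'
from h import *
s=80; need(601.2-.9965*s,-30.8-.0837*s,106,4.8)
for n,b in (('top',(275,110,395,260)),('side',(285,205,465,310))): print(blob(manip.get_image(n),*COL['red'],.086,b))
E
```

```text
t 35.67 p [563.1 -34.3 105.9] yaw 4.6 tilt 4.11 q [-0.23  0.35  1.73  0.08  1.05 -0.35] F [ 2.7  1.3 -1.9] w 11.4
turn -0.2 shift now [-41.8  -0.2  -1.3]
shift after turn [-41.8  -0.4  -1.3]
(array([692.1, -22.3]), -85.6, array([215.4,  10.2]), 304, array([691.9, -21.8]))
(array([694.5, -22.3]), -85.6, array([218.5,  13.7]), 296, array([695.1, -26.1]))
```

>>> carry_out([
  [[-4,0,0],0],
  [[-8,0,0],0],
  [[-10,0,0],0],
  [[-10,0,-1],0],
  [[-7,0,0],0],
  [[-3,0,0],0],
  [[0,0,0],0],
])

```text
clock: 36.35
position: [0.5173, -0.0378, 0.105]
ee_rot: [-0.033, 0.999, 0.041, 0.013]
contact_force: [2.3, -0.2, -1.5]
width: 0.0111
```

```bash
python3 - <<'E'
from h import *
s=110; need(601.2-.9965*s,-30.8-.0837*s,106.5,4.8)
for n,b in (('top',(275,110,395,260)),('side',(285,205,465,310))):
    d=manip.get_image(n); print(blob(d,*COL['red'],.086,b))
    cv2.imwrite(f'pics/p_{n}.png',d['frame'])
f=cv2.imread('pics/p_side.png')[170:320,290:490]
cv2.imwrite('pics/c6.png',cv2.convertScaleAbs(cv2.resize(f,(800,600),interpolation=cv2.INTER_CUBIC),alpha=1.6))
E
```

```text
t 36.35 p [517.3 -37.8 105. ] yaw 4.6 tilt 4.12 q [-0.26  0.29  1.83  0.08  1.02 -0.38] F [ 2.3 -0.2 -1.5] w 11.1
turn -0.2 shift now [-25.8  -0.1  -2.2]
shift after turn [-25.8  -0.1  -2.2]
(array([646.3, -24.7]), -85.4, array([214.6,   9.6]), 318, array([646.3, -24.3]))
(array([648.9, -25.7]), -85.4, array([220. ,  14.4]), 322, array([649.6, -30.9]))
```

View pics/c6.png

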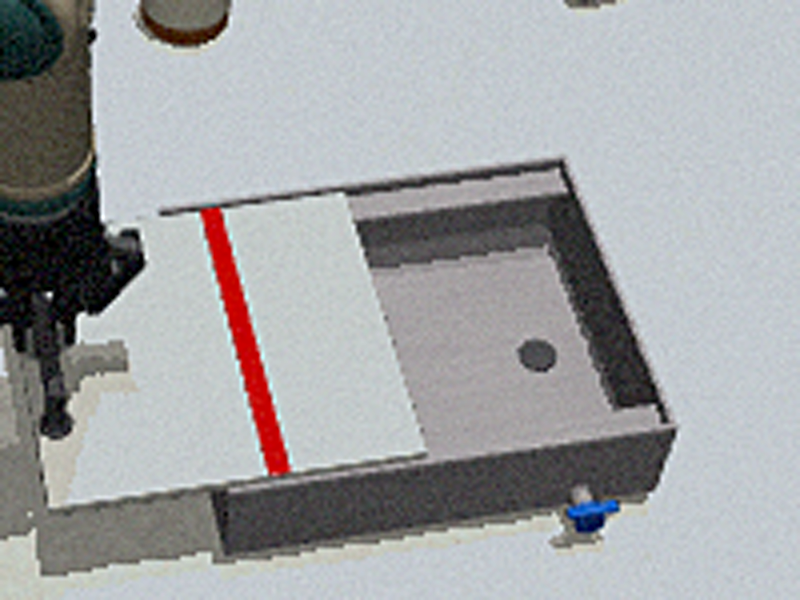

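The crop shows the deck level, band right end at (279,472) and the lip's front end at (215,490), so about 37 mm remains. Pull 28 more while holding the height.

>>> carry_out([
  [[-3,0,0],0],
  [[-6,0,-1],0],
  [[-7,0,0],0],
  [[-6,0,-1],0],
  [[-4,0,0],0],
  [[-2,0,0],0],
  [[0,0,0],0],
])

```text
clock: 37.03
position: [0.4864, -0.0402, 0.1053]
ee_rot: [-0.034, 0.999, 0.041, 0.012]
contact_force: [0.8, -0.7, -1.9]
width: 0.0112
```

```bash
python3 - <<'E'
from h import *
s=120; need(601.2-.9965*s,-30.8-.0837*s,106.5,4.8)
for n,b in (('top',(275,110,395,260)),('side',(285,205,465,310))):
    d=manip.get_image(n); print(blob(d,*COL['red'],.086,b)); cv2.imwrite(f'pics/q_{n}.png',d['frame'])
S=cv2.imread('pics/q_side.png'); T=cv2.imread('pics/q_top.png')
r=lambda i:cv2.resize(i,(400,300),interpolation=cv2.INTER_CUBIC)
o=np.vstack([np.hstack([r(S[205:235,310:350]),r(S[275:305,320:360])]),np.hstack([r(T[210:240,275:315]),r(T[205:235,365:405])])])
cv2.imwrite('pics/c7.png',cv2.convertScaleAbs(o,alpha=1.6))
E
```

```text
t 37.03 p [486.4 -40.2 105.3] yaw 4.7 tilt 4.09 q [-0.28  0.25  1.89  0.08  1.   -0.41] F [ 0.8 -0.7 -1.9] w 11.2
turn -0.1 shift now [-4.8  0.1 -1.3]
shift after turn [-4.8  0.1 -1.3]
(array([615.3, -28. ]), -85.4, array([215.8,   9.6]), 317, array([615.4, -28.5]))
(array([618.1, -29.4]), -85.3, array([218.3,  14. ]), 304, array([618.7, -33.3]))
```

View pics/c7.png

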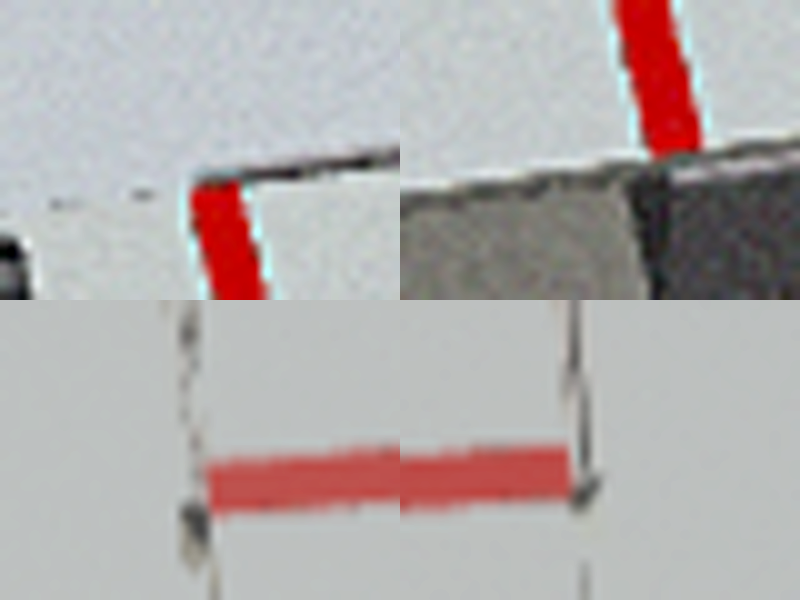

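The crops show the band almost over the front edge. In the side view the band's right end is at 677 and the lip corner at ~670; in the top view the lip ends lie ~1 px in front of the band. Numeric check next.

```bash
python3 - <<'E'
from h import *
u=np.array([.9965,.084]); 
for n,L,Rr,b in(('top',(294.5,230.5),(383.3,222.8),(615.3,-28.0)),('side',(329.7,223.2),(347,292.3),(618.1,-29.4))):
    d={k:v for k,v in manip.get_image(n).items()}; p=cast(d,[L,Rr],.086)[:,:2]*1000
    R,t,K=cam(d); print(n,'cam',(-R.T@t).round(2),p.round(1).tolist(),'remaining',((np.array(b)-p)@u).round(1))
need(486.4-4,-40.5,106,4.8); print(manip.get_state()['moment'])
E
```

```text
top cam [0.4  0.01 1.42] [[601.6, 83.0], [621.1, -141.6]] remaining [4.3 3.8]
side cam [ 0.48 -0.86  1.19] [[606.3, 81.7], [625.4, -145.4]] remaining [2.4 2.5]
t 37.23 p [486.4 -40.2 105.2] yaw 4.7 tilt 4.07 q [-0.28  0.25  1.89  0.08  1.   -0.41] F [-2.1 -0.3 -1.7] w 11.5
turn -0.1 shift now [-4.  -0.1 -0.8]
shift after turn [-4.  -0.1 -0.8]
[-0.14873838  0.3674575  -0.03625022]
```

>>> carry_out([
  [[-2,0,-1],0],
  [[-1,0,0],0],
  [[0,0,0],0],
  [[0,0,0],0],
  [[0,0,0],0],
  [[0,0,0],0],
])

```text
clock: 37.73
position: [0.4837, -0.0406, 0.1058]
ee_rot: [-0.034, 0.999, 0.041, 0.011]
contact_force: [0.0, -0.6, -2.5]
width: 0.0113
```

```bash
python3 - <<'E'
from h import *
need(483.4,-40.5,106,4.8); s=manip.get_state(); print(s['moment'],abs(s['qd']).max())
u=np.array([.9965,.084])
I={}
for n,b,L,Rr in (('top',(275,110,395,260),(294.5,230.5),(383.3,222.8)),('side',(285,205,465,310),(329.7,223.2),(347,292.3))):
    d=I[n]=manip.get_image(n); B=blob(d,*COL['red'],.086,b); p=cast(d,[L,Rr],.086)[:,:2]*1000; print(n,B,'remaining',((B[0]-p)@u).round(1))
S=I['side']['frame']; T=I['top']['frame']
cv2.imwrite('pics/c8.png',cv2.convertScaleAbs(np.hstack([cv2.resize(S[170:320,260:460],(400,300)),cv2.resize(T[100:280,260:500],(400,300))]),alpha=1.6))
E
```

```text
t 37.73 p [483.7 -40.6 105.8] yaw 4.7 tilt 4.07 q [-0.28  0.25  1.89  0.08  1.   -0.41] F [ 0.  -0.6 -2.5] w 11.3
turn -0.1 shift now [-0.3 -0.1 -0.2]
shift after turn [-0.3 -0.1 -0.2]
[-0.09249764  0.11031689 -0.0405743 ] 0.0015319920246716935
top (array([612.4, -28. ]), -85.2, array([215.7,   9.8]), 322, array([612.5, -27.9])) remaining [1.5 0.9]
side (array([615.6, -30.3]), -85.0, array([216.9,  13.5]), 302, array([616.2, -35.4])) remaining [-0.1 -0.1]
```

View pics/c8.png

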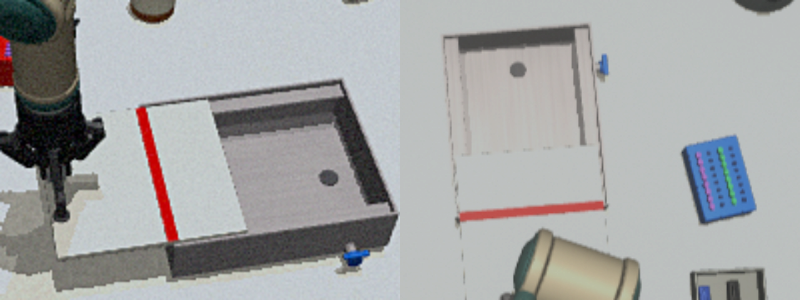

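The picture shows the red band meeting the front ends of both lips, the deck level, and its rear part on the rails. Hand in.

```bash
python3 -c "
from rig import manip
manip.sign_off(); s=manip.get_state(); print(s['clock'],s['position'],s['contact_force'],s['width'])"
```

```text
the job is handed in; nothing more can be done
the job is handed in; nothing more can be done
```

The job is done and handed in at about 38 s. Both PCR strips lie flat in the red tub and the highlighter lies flat in the grey tray. The deck was then drawn about 118 mm straight out and is still held by its handle at 25 N.

**Last checks:**
- **Band position:** the two cameras differ slightly. The top view puts the band 0.9 to 1.5 mm short of the front edge, and the side view puts it on the edge (-0.1 mm).
- **Level and still:** the gripper was at 105.8 mm, against 105.9 mm when it took hold. It carried about 2.5 N, joint speeds were close to zero, and the deck's rear part lay on the rails. I judged level from the gripper height and the pictures, not from a direct angle measurement.
- **Other things on the bench:** the arm was not seen touching any of them, but I made no separate measurement of their positions.

**What did not go cleanly:**
- **Gripper tilt:** the gripper drifted off vertical during the moves, peaking at roughly 8°. It was about 4° at the end, mostly sideways along the handle bar.
- **Press on the deck:** picking up the highlighter, the open fingertips briefly pressed the deck with about 29 N. I backed off at once, and the band measured the same position afterwards.

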